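# Turn the probes of a board test jig

## Task

The used black ends of the double-ended contact probes in the test jig point out at the green circuit board. Lift the red guard bar off the blue posts and lay it on the middle of the cork mat, then turn round every probe that is there, so that each lies fully down in a cradle of the jig, its white block between the two V saddles, with its unused gold end out on the board side. Then put the guard bar back, down in the slots of both posts, and finally turn the knob of the grey pressure unit until the blue pointer stands in line with the red mark, leaving the mug, tape roll and glue bottle where they are.

Things in the scene. Friction and masses are not known exactly. Their poses are not given: they have to be found in the camera images.
- jig: fixed test jig: aluminium base plate 150 (x) x 300 (y) x 8 mm; origin under the plate's centre, on the table. +x points out, towards the low green board (top 16 mm above the table, from x = 75 to 120 mm). Its three cradles stand in a row along y, 68 mm apart, between two blue posts
- cradle0 (a point): cradle 0 of the jig, at its y = -68 mm, axes as the jig's; it may be empty. This point is where a seated probe's centre lies, 45 mm above the table; the probe lies along x. Two open 90 degree V saddles, 12 mm thick, centred 30 mm either side along x, tops 52 mm above the table; the 48 mm gap between them takes the probe's block (5 mm play each end) and the fingers
- cradle1 (a point): cradle 1 of the jig, at its y = 0 mm, axes as the jig's; it may be empty. This point is where a seated probe's centre lies, 45 mm above the table; the probe lies along x. Two open 90 degree V saddles, 12 mm thick, centred 30 mm either side along x, tops 52 mm above the table; the 48 mm gap between them takes the probe's block (5 mm play each end) and the fingers
- cradle2 (a point): cradle 2 of the jig, at its y = 68 mm, axes as the jig's; it may be empty. This point is where a seated probe's centre lies, 45 mm above the table; the probe lies along x. Two open 90 degree V saddles, 12 mm thick, centred 30 mm either side along x, tops 52 mm above the table; the 48 mm gap between them takes the probe's block (5 mm play each end) and the fingers
- slot0 (a point): middle of the slot floor of the blue post at the jig's y = -132 mm, 68 mm above the table. Slot open above, running along y, about 21 mm wide at the floor, flared above, tops 87 mm; the post is 14 mm thick along y. The guard bar's underside rests on this floor, clear above the probe blocks
- slot1 (a point): middle of the slot floor of the blue post at the jig's y = 132 mm, 68 mm above the table. Slot open above, running along y, about 21 mm wide at the floor, flared above, tops 87 mm; the post is 14 mm thick along y. The guard bar's underside rests on this floor, clear above the probe blocks
- probe_a_center (a point): double-ended contact probe, 120 mm long, 70 g: a white square block 14 x 14 x 38 mm in the middle, a round 10 mm shank at each end, one gold (unused), one black (used). Starts in a cradle, black end out. This point is the centre of the block; x axis along the probe towards its gold end. The probe may be absent
- probe_b_center (a point): double-ended contact probe, 120 mm long, 70 g: a white square block 14 x 14 x 38 mm in the middle, a round 10 mm shank at each end, one gold (unused), one black (used). Starts in a cradle, black end out. This point is the centre of the block; x axis along the probe towards its gold end. The probe may be absent
- probe_c_center (a point): double-ended contact probe, 120 mm long, 70 g: a white square block 14 x 14 x 38 mm in the middle, a round 10 mm shank at each end, one gold (unused), one black (used). Starts in a cradle, black end out. This point is the centre of the block; x axis along the probe towards its gold end. The probe may be absent
- probe_a_gold (a point): point of the gold end of probe a, 60 mm from its centre
- probe_b_gold (a point): point of the gold end of probe b, 60 mm from its centre
- probe_c_gold (a point): point of the gold end of probe c, 60 mm from its centre
- guard_center (a point): centre of the loose red guard bar, 286 mm long (along its y), 18 x 18 mm square, alike on all four sides, 200 g, black end caps. Starts in the slots of the jig's two posts, over the probes; its centre is then 77 mm above the table
- mat: fixed cork mat 320 (x) x 120 (y) x 6 mm thick, flat on the table to one side of the jig; origin under its centre. The guard bar lies here while the probes are turned
- unit: fixed grey contact-pressure unit, box 150 (x) x 110 (y) x 24 mm, origin under its centre, to one side of the jig. A black bar knob stands at x = -30 mm, and a white scale with pointer and mark is on its top at x = 45 mm
- knob_grip (a point): point on the knob's upright axis at mid-height of its bar grip, 61 mm above the table; the grip is 14 mm thick, 42 mm long (along this point's x axis), and reaches from about 38 to 68 mm above the table. The point turns with the knob
- knob (a joint): knob angle, rad, 0 to 4.2, growing clockwise seen from above; stays where it is left. Each rad moves the blue pointer 12 mm along the unit's +y
- pointer_tip (a point): tip of the blue pointer (4 mm wide, driven by the knob), at the scale's middle line; slides along the unit's y
- mark_tip (a point): tip of the red mark (4 mm wide), opposite the pointer across the scale line, set anywhere along the unit's y, to be left alone
- tape: bystander: black tape roll, 84 mm across, 24 mm high; origin under it
- mug: bystander: mug, 80 mm across, 90 mm high; origin under it
- glue: bystander: white glue bottle, 48 mm across, 110 mm high; origin under it
- guard: the guard bar, same point and axes as guard_center

How it is judged:
On the way, in this order (a step that is already met when the one before it is completed fails the run):
1. the guard bar lies on the cork mat (horizontal distance between guard_center and mat below 0.08 m and height (world z) of guard_center below 0.03 m), for 0.2 s.
2. every probe there is lies in a cradle with its gold end out (x of probe_a_center in the frame of jig between -0.01 and 0.01 m and z of probe_a_center in the frame of jig between 0.04 and 0.05 m and x of each of probe_a_gold, probe_b_gold, probe_c_gold in the frame of jig above 0.045 m and angle between the x axis of each of probe_a_center, probe_b_center, probe_c_center and the x axis of jig, either way round below 0.1 rad and (y of probe_a_center in the frame of jig between -0.073 and -0.063 m or y of probe_a_center in the frame of jig between -0.005 and 0.005 m or y of probe_a_center in the frame of jig between 0.063 and 0.073 m) and x of probe_b_center in the frame of jig between -0.01 and 0.01 m and z of probe_b_center in the frame of jig between 0.04 and 0.05 m and (y of probe_b_center in the frame of jig between -0.073 and -0.063 m or y of probe_b_center in the frame of jig between -0.005 and 0.005 m or y of probe_b_center in the frame of jig between 0.063 and 0.073 m) and x of probe_c_center in the frame of jig between -0.01 and 0.01 m and z of probe_c_center in the frame of jig between 0.04 and 0.05 m and (y of probe_c_center in the frame of jig between -0.073 and -0.063 m or y of probe_c_center in the frame of jig between -0.005 and 0.005 m or y of probe_c_center in the frame of jig between 0.063 and 0.073 m)), for 0.2 s.
3. the guard bar lies in both slots over the turned probes (all of step 2 and x of guard_center in the frame of jig between -0.006 and 0.006 m and y of guard_center in the frame of jig between -0.014 and 0.014 m and z of guard_center in the frame of jig between 0.072 and 0.082 m and angle between the y axis of guard_center and the y axis of jig, either way round below 0.06 rad), for 0.2 s.
4. the pointer is in line with the mark (y of pointer_tip in the frame of mark_tip between -0.0025 and 0.0025 m), for 0.2 s.
At the end, for the whole second after the job is handed in: Every probe present lies level in a cradle (centre within 10 mm lengthwise, 5 mm sideways and in height, gold end towards the board), the guard bar rests in both post slots (within 6 mm across the slot, 14 mm lengthwise, 5 mm in height), the pointer is within 2.5 mm of the mark, all at rest (all of step 3 and all of step 4 and linear speed of guard below 0.02 m/s and velocity of joint knob below 0.05 rad/s); the robot touches nothing.
It fails at once if a bystander (mug, tape, glue bottle) is shifted more than 4 cm (distance of any of tape, mug, glue from where it was at the start of the episode above 0.04 m).
Of probe_a, probe_b, probe_c only 2 to 3 are there at a start; the rules pass over those that are not, and their reading is None.
At some moment in a run one of guard may be knocked a few centimetres aside while the robot is not near it.
Once in a run the grip may slacken for a moment while it holds something.
It also fails if it takes over 210 s, if anything falls off the work surface, if the arm or the gripper's body presses on something with over 40 N, if the wrist force passes 120 N, or if a joint passes its speed limit or range.

## Robot

A 6-joint arm with a two-finger parallel gripper is mounted at the origin on the work surface. World frame = base frame: x ahead of the robot, y to its left, z up, the work surface at z = 0. Lengths are in m, angles in rad, forces in N, time in s.
With the tool pointing down it reaches from about 0.275 to 0.825 m from the base axis. Payload 4.9 kg.
Tool frame: the origin (TCP) lies on the centre line of the jaws, within the pads' length; the fingertips stand 8 mm ahead of it and the grasp point (between the pads) lies 11 mm behind it (tcp_to_tips is the distance from the TCP to the fingertips, in m); x points along the fingers, y is the direction in which the jaws open and shut, and the axes are right-handed (so a half turn about x gives the same grasp; the last joint's range is limited). The gripper opens to 85 mm and grips with 20 to 120 N. Pads are 22 mm wide; open, the fingers measure 114 mm over their backs; the gripper's body (76 mm by 85 mm) begins 54 mm behind the grasp point. The pads swing forward as they close: fully open they stand 13 mm farther back than shut.
Start: joints at [-1.476, 0.326, -0.193, 1.052, 0, 1.437], TCP at [0.125, -0.536, 0.239] pointing down, gripper open.
Joint ranges: [-2.65, 2.65], [-0.97, 1.79], [-1.3, 1.35], [-1.93, 2.1], [-1.47, 1.37], [-3.14, 3.14]. Speed limits (rad/s): [2.57, 2.57, 3.14, 3.14, 3.14, 3.14].

## Interface

Orientations are given as [roll, pitch, yaw] about the fixed x, y, z axes, in that order (R = Rz(yaw) Ry(pitch) Rx(roll)).
In Python, from rig import read_state, capture, hand_in, regions_of, spot_point, tcp_to_tips gives the robot as it stands.
- The arm moves only by the shell command python3 -m crank 'ROWS'. ROWS is JSON, a list of rows, each a list of 3 entries, a list of its own where there are three numbers: the opening, from 0 (shut) to 1 (fully open), then the shift along the tool's x, y, z in cm, then the turn about the tool's x in rad. A call has 1 to 10 rows; each row is the pose to reach, as a shift and turn from the pose measured when the call began, along the tool's axes at that moment; what a row does not reach only later rows make up. A row lasts 1/8 s, in which the tool goes at most 62.5 mm and 10.7 degrees, less where a joint would pass 70% of its speed; a pose out of reach is approached as far as the arm can. A call with a gripper value outside its range is refused whole. The fingers move at their own pace and stop on an object; the grip force is fixed at half the most. Time passes only in rows, so rows that repeat a pose let the fingers close. It gives the time, the measured TCP pose, the force and the opening at its end, in the units of the state.
- read_state(): the state, without advancing time (a new reading comes with each control period).
- capture(name): name is "scene" or "top" or "wrist"; returns a dict with "frame" (400x640x3 uint8, red, green, blue), "fx", "fy", "cx", "cy" (pixels), "R" (3x3) and "t" (3): a world point X has camera coordinates R X + t; the wrist camera has in their place "T_tool_cam" (4x4, takes a point from camera to tool coordinates, whose origin is the TCP and whose axes are the tool frame's). Camera axes: x right, y down, z forward; pixel columns grow to the right and rows downward; lengths in m; the calibration is good to about 2 mm. A picture is of the moment at which its call begins: read the wrist's pose just before it. There is no depth.
- hand_in(): hands the job in, once; it reports no verdict.
Trained networks look in a picture, given as the dict that the camera call returned (one of the last four; its "shot" number tells which), for a name from the list of things; names that differ only in an ending like _2 or _b are one class to them, and where a whole thing is asked for, a point or a joint stands for the part that bears it (a point fixed in the world has none). Each returns a list of dicts, best first, with "conf" (0 to 1); they miss things now and then, are a little off and sometimes report something else, mostly with a low value. They report only what shows in the picture. A call takes as long as a camera call.
- regions_of(picture, query): "region" (400x640 bool, what is visible of it) and "at" ([column, row] in pixels, amid what is visible of it).
- spot_point(picture, query): "at" ([column, row] in pixels: a listed point, or the origin of a listed thing).
The state is a dict: "clock": time; "joints": joint angles; "dq": joint speeds; "joint_efforts": joint torques, N m; "eef_pos": TCP position; "ee_rot": TCP orientation; "wrist_force": force on the tool from outside, world axes, zero at the start; "moment": the same for the moment, N m; "gripper_width": finger opening in m.
Only numpy, scipy, OpenCV 4.12 (cv2) and the standard library are available. Lean on these libraries where they do the work, as an engineer would, in place of code of your own. Each camera call takes 0.05 s, during which the arm holds its last target.

## Working session

There is one attempt and no reset: what is moved stays moved. The work goes in short steps, Python scripts to look and compute and a shell command to move; the robot and the scene stay as the last step left them, time stands still between calls to the robot, and variables do not carry over. Pictures are saved under pics/ and viewed, and the job is handed in when it is done.

```bash
ls; mkdir -p pics; cat > h.py <<'E'
import numpy as np, cv2
from rig import *
from scipy.spatial.transform import Rotation as Ro
def save(p,n): cv2.imwrite('pics/'+n+'.png',p['frame'][:,:,::-1])
def cam(p,st=None):
    # returns origin c and R_wc
    if 'R' in p:
        R=np.array(p['R']);t=np.array(p['t']);return -R.T@t,R.T
    T=np.array(p['T_tool_cam']);Rt=Ro.from_euler('xyz',st['ee_rot']).as_matrix()
    return Rt@T[:3,3]+np.array(st['eef_pos']),Rt@T[:3,:3]
def onz(p,uv,z,st=None):
    c,R=cam(p,st);d=R@np.array([(uv[0]-p['cx'])/p['fx'],(uv[1]-p['cy'])/p['fy'],1]);return c+d*(z-c[2])/d[2]
def proj(p,X,st=None):
    c,R=cam(p,st);v=R.T@(np.array(X)-c);return np.array([v[0]/v[2]*p['fx']+p['cx'],v[1]/v[2]*p['fy']+p['cy']])
def tri(obs):
    A=np.zeros((3,3));b=np.zeros(3)
    for p,uv,st in obs:
        c,R=cam(p,st);d=R@np.array([(uv[0]-p['cx'])/p['fx'],(uv[1]-p['cy'])/p['fy'],1]);d/=np.linalg.norm(d)
        M=np.eye(3)-np.outer(d,d);A+=M;b+=M@c
    return np.linalg.solve(A,b)
E
python3 - <<'E'
from h import *
s=read_state()
print(s)
for n in ['scene','top','wrist']:
    p=capture(n);save(p,n+'0');print(n,{k:v for k,v in p.items() if k!='frame'})
print(tcp_to_tips)
E
```

```text
pics
{'clock': 0.0, 'joints': array([-1.47622049e+00,  3.26894216e-01, -1.93590903e-01,  1.05197416e+00,
        1.23878754e-06,  1.43656826e+00]), 'dq': array([ 1.91067313e-03, -1.14435173e-03,  4.59416953e-05, -7.58340157e-04,
        1.43259968e-03,  2.49661307e-03]), 'joint_efforts': array([-2.49423021e-03, -4.43391037e+01,  2.62444067e+01,  1.55234418e-02,
       -4.56075586e-04, -6.16870778e-06]), 'eef_pos': array([ 0.12469034, -0.53510649,  0.23852619]), 'ee_rot': array([-1.70576933,  1.56913338,  1.66462723]), 'wrist_force': array([ 0.26904064,  0.12705198, -0.32113512]), 'moment': array([ 0.03825771, -0.00064292, -0.03712479]), 'gripper_width': 0.08510065389760894}
scene {'fx': 426.14843903779877, 'fy': 426.14843903779877, 'cx': 319.2152157047596, 'cy': 198.58768701606016, 'R': array([[-0.81806781,  0.57505533, -0.00874209],
       [ 0.32333452,  0.44729534, -0.83389548],
       [-0.47562575, -0.68500966, -0.55185316]]), 't': array([ 0.40650287, -0.07523487,  1.41469483]), 'shot': 1}
top {'fx': 399.6624078763945, 'fy': 399.6624078763945, 'cx': 316.54335453447, 'cy': 205.48562618232995, 'R': array([[-0.01498603, -0.99985308,  0.00832131],
       [-0.98617135,  0.0134062 , -0.16518577],
       [ 0.16504995, -0.01068172, -0.98622737]]), 't': array([0.00592664, 0.52299682, 1.22555361]), 'shot': 2}
wrist {'fx': 299.4586529010292, 'fy': 299.4586529010292, 'cx': 320.5134528820152, 'cy': 198.52523552013375, 'T_tool_cam': array([[-9.98899025e-04, -2.66910575e-01,  9.63720783e-01,
        -1.33059442e-01],
       [ 9.99999480e-01, -6.70694605e-05,  1.01792653e-03,
         1.45036057e-03],
       [-2.07059123e-04,  9.63721298e-01,  2.66910503e-01,
        -6.72832778e-02],
       [ 0.00000000e+00,  0.00000000e+00,  0.00000000e+00,
         1.00000000e+00]]), 'shot': 3}
0.008
```

View pics/top0.png

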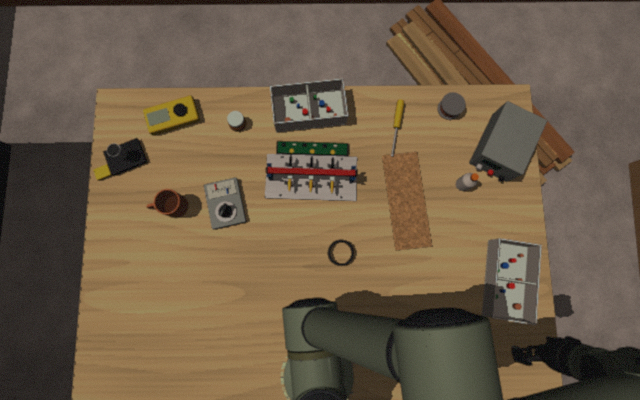

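View pics/scene0.png

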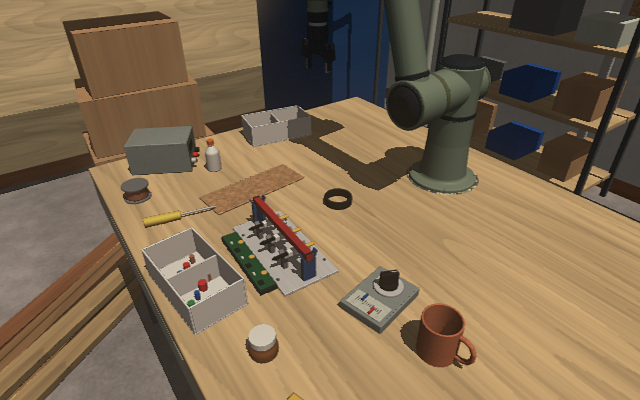

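```bash
python3 - <<'E'
from h import *
p=capture('top');q=capture('scene')
for n,z in [('jig',0),('cradle0',.045),('cradle1',.045),('cradle2',.045),('slot0',.068),('slot1',.068),('guard_center',.077),('mat',0),('unit',0),('knob_grip',.061),('pointer_tip',.025),('mark_tip',.025),('tape',0),('mug',0),('glue',0),('probe_a_center',.045),('probe_a_gold',.045)]:
    a=spot_point(p,n);b=spot_point(q,n)
    print(n)
    for r in a[:4]: print('   top',np.round(r['conf'],2),np.round(r['at'],1),onz(p,r['at'],z).round(4))
    for r in b[:4]: print('   scn',np.round(r['conf'],2),np.round(r['at'],1),onz(q,r['at'],z).round(4))
E
```

```text
jig
   top 0.57 [330.8 177.6] [ 0.6237 -0.0508  0.    ]
   scn 0.81 [280.8 249. ] [0.6259 0.0094 0.    ]
   scn 0.66 [212.7 172.3] [ 0.6082 -0.4712  0.    ]
cradle0
   top 0.95 [288.7 175.4] [0.6219 0.0864 0.045 ]
   top 0.6 [310.8 172. ] [0.6322 0.0153 0.045 ]
   top 0.58 [330.4 174.5] [ 0.6231 -0.0476  0.045 ]
   top 0.34 [313.7 179.9] [0.606  0.0063 0.045 ]
   scn 0.96 [295.2 252. ] [0.6285 0.0868 0.045 ]
   scn 0.7 [280.1 239.6] [0.6339 0.0245 0.045 ]
   scn 0.62 [272.6 219.4] [ 0.6062 -0.0613  0.045 ]
   scn 0.5 [306.9 260.2] [0.6219 0.1279 0.045 ]
cradle1
   top 0.95 [288.7 175.4] [0.6219 0.0864 0.045 ]
   top 0.6 [310.8 172. ] [0.6322 0.0153 0.045 ]
   top 0.58 [330.4 174.5] [ 0.6231 -0.0476  0.045 ]
   top 0.34 [313.7 179.9] [0.606  0.0063 0.045 ]
   scn 0.96 [295.2 252. ] [0.6285 0.0868 0.045 ]
   scn 0.7 [280.1 239.6] [0.6339 0.0245 0.045 ]
   scn 0.62 [272.6 219.4] [ 0.6062 -0.0613  0.045 ]
   scn 0.5 [306.9 260.2] [0.6219 0.1279 0.045 ]
cradle2
   top 0.95 [288.7 175.4] [0.6219 0.0864 0.045 ]
   top 0.6 [310.8 172. ] [0.6322 0.0153 0.045 ]
   top 0.58 [330.4 174.5] [ 0.62
[... 1514 characters left out ...]
3016 0.    ]
   top 0.64 [339.5 253.3] [ 0.3731 -0.0737  0.    ]
   top 0.55 [309.8 193.2] [0.5717 0.0196 0.    ]
   scn 0.97 [338.  198.9] [ 0.3622 -0.0915  0.    ]
mug
   top 0.56 [178.4 205.4] [0.5367 0.4505 0.    ]
   scn 0.9 [432.  349.6] [0.5393 0.4511 0.    ]
glue
   top 0.52 [461.3 186.1] [ 0.5891 -0.484   0.    ]
   scn 0.94 [215.7 171.2] [ 0.5968 -0.4722  0.    ]
   scn 0.21 [286.6 218.7] [ 0.5438 -0.096   0.    ]
probe_a_center
   top 0.62 [292.8 173.4] [0.6283 0.0732 0.045 ]
   scn 0.46 [294.9 249. ] [0.6231 0.0769 0.045 ]
probe_a_gold
   top 0.64 [287.9 188.7] [0.5783 0.0891 0.045 ]
   top 0.24 [310.3 169.3] [0.6412 0.0168 0.045 ]
   scn 0.75 [312.6 243.7] [0.5766 0.0855 0.045 ]
```

```bash
cat >> h.py <<'E'
def go(tgt,jaw=None,st=None):
    """tgt world xyz TCP, jaw = world angle (rad) of tool y axis (mod pi) ; prints row shift cm and turn"""
    s=st or read_state();R=Ro.from_euler('xyz',s['ee_rot']).as_matrix()
    d=R.T@(np.array(tgt)-s['eef_pos'])*100
    y=R[:,1];cur=np.arctan2(y[1],y[0])
    print('pos',s['eef_pos'].round(4),'jaw',round(cur,3),'x',R[:,0].round(3),'j6',s['joints'][5].round(2),'t',round(s['clock'],2),'w',round(s['gripper_width'],4),'F',s['wrist_force'].round(1))
    tw=None
    if jaw is not None:
        dy=(jaw-cur+np.pi/2)%np.pi-np.pi/2
        tw=dy*np.sign(R[2,0]);
        print('turn',round(tw,3),'alt',round(tw-np.sign(tw)*np.pi,3))
    print('shift',d.round(2),'rows>=',max(np.linalg.norm(d)/6.25, 0 if tw is None else abs(tw)/.1867).__round__(1))
E
python3 - <<'E'
from h import *
go([0.52,0.01,0.25],0.0)
p=capture('top')
f=cv2.resize(p['frame'][130:240,190:450],None,fx=3,fy=3,interpolation=cv2.INTER_CUBIC)
cv2.imwrite('pics/topc.png',f[:,:,::-1])
E
```

```text
pos [ 0.1248 -0.5357  0.2393] jaw -1.342 x [-0. -0. -1.] j6 1.44 t 1.95 w 0.0855 F [-0.5  0.7  0.5]
turn -1.342 alt 1.8
shift [ -1.07 -44.18 -50.87] rows>= 10.8
```

View pics/topc.png

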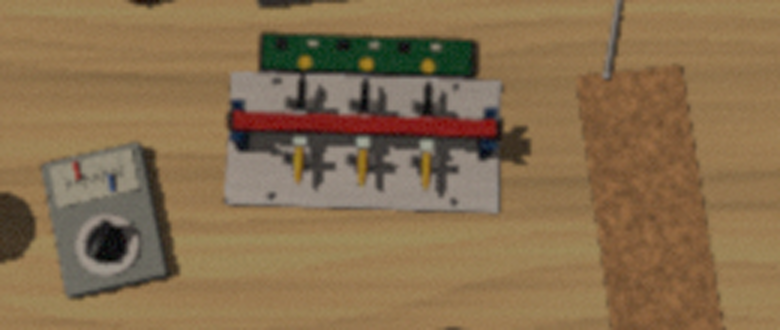

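```bash
python3 -m crank '[[1,[-2,-15,-17],-0.4],[1,[-2,-30,-34],-0.9],[1,[-2,-44,-51],-1.34],[1,[-2,-44,-51],-1.34],[1,[-2,-44,-51],-1.34],[1,[-2,-44,-51],-1.34],[1,[-2,-44,-51],-1.34],[1,[-2,-44,-51],-1.34],[1,[-2,-44,-51],-1.34],[1,[-2,-44,-51],-1.34]]'
python3 - <<'E'
from h import *
s=read_state();go([0.55,0.01,0.25],-0.03)
p=capture('wrist');save(p,'w1')
for n in ['guard_center','slot0','probe_a_center','probe_a_gold','jig','cradle0']:
    z={'guard_center':.077,'slot0':.068,'jig':0}.get(n,.045)
    for r in spot_point(p,n)[:5]: print(n,round(r['conf'],2),np.round(r['at']),onz(p,r['at'],z,s).round(4))
E
```

```text
clock: 3.25
eef_pos: [0.4939, -0.0291, 0.2586]
ee_rot: [1.107, 1.57, -0.466]
wrist_force: [1.9, -0.1, 0.3]
gripper_width: 0.0856
pos [ 0.4939 -0.0291  0.2586] jaw -0.002 x [ 0.001 -0.001 -1.   ] j6 1.36 t 3.25 w 0.0856 F [ 1.9 -0.1  0.3]
turn 0.028 alt -3.113
shift [ 0.86  5.6  -3.92] rows>= 1.1
guard_center 0.77 [441. 138.] [0.6183 0.0146 0.077 ]
guard_center 0.28 [446.  75.] [0.6166 0.0748 0.077 ]
slot0 0.91 [426. 253.] [ 0.6191 -0.1204  0.068 ]
probe_a_center 0.89 [446.  76.] [0.6299 0.0773 0.045 ]
probe_a_gold 0.94 [388.  70.] [0.5663 0.0837 0.045 ]
jig 0.97 [424. 133.] [0.626  0.0151 0.    ]
cradle0 0.98 [428. 196.] [ 0.6224 -0.0559  0.045 ]
cradle0 0.65 [443.  74.] [0.6261 0.0796 0.045 ]
cradle0 0.6 [439. 138.] [0.6292 0.0124 0.045 ]
```

View pics/w1.png

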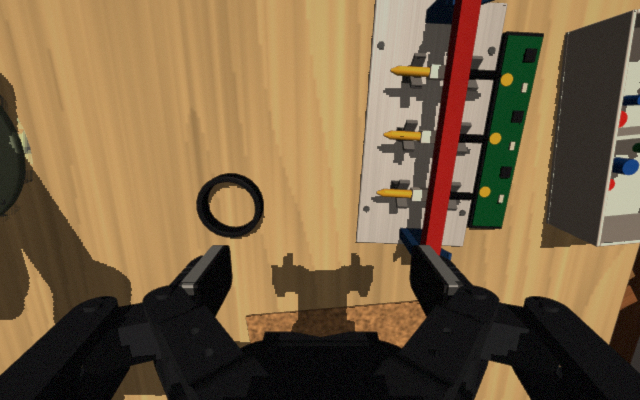

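```bash
python3 -m crank '[[1,[-4,5,-3.5],0],[1,[-4,10,-7],0],[1,[-4,10,-7],0],[1,[-4,10,-7],0]]'
cat > jig.py <<'E'
from h import *
import sys
s=read_state();go([0.624,0.01,0.2],-0.03)
p=capture('wrist');save(p,sys.argv[1])
for n in sys.argv[2:]:
    z={'guard_center':.077,'slot0':.068,'jig':0}.get(n,.045)
    for r in spot_point(p,n)[:5]: print(n,round(r['conf'],2),np.round(r['at']),onz(p,r['at'],z,s).round(4))
E
python3 jig.py w2 guard_center slot0 probe_a_center probe_a_gold jig cradle0
```

```text
clock: 4.1
eef_pos: [0.5916, 0.0363, 0.2975]
ee_rot: [-1.339, 1.568, -2.915]
wrist_force: [-0.6, -1.0, 0.0]
gripper_width: 0.0853
pos [0.5916 0.0363 0.2975] jaw -0.005 x [-0.002 -0.001 -1.   ] j6 1.51 t 4.1 w 0.0853 F [-0.6 -1.   0. ]
turn 0.025 alt -3.117
shift [9.74 3.28 2.61] rows>= 1.7
slot0 0.84 [344. 284.] [ 0.6227 -0.1197  0.068 ]
slot0 0.77 [355.  73.] [0.6304 0.1478 0.068 ]
probe_a_center 0.68 [352. 131.] [0.6315 0.0831 0.045 ]
probe_a_center 0.23 [355.  74.] [0.6326 0.1501 0.045 ]
probe_a_gold 0.93 [304. 132.] [0.5709 0.0823 0.045 ]
probe_a_gold 0.65 [345. 191.] [0.6231 0.006  0.045 ]
jig 0.67 [344. 178.] [0.6255 0.014  0.    ]
cradle0 0.95 [345. 235.] [ 0.6242 -0.0576  0.045 ]
cradle0 0.8 [344. 134.] [0.6205 0.079  0.045 ]
cradle0 0.76 [351. 187.] [0.6307 0.0113 0.045 ]
cradle0 0.25 [300. 188.] [0.5633 0.0103 0.045 ]
```

View pics/w2.png

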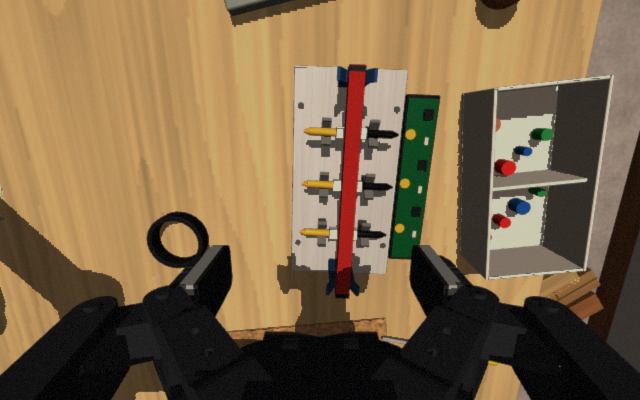

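```bash
python3 - <<'E'
from h import *
s=read_state();p=capture('wrist')
for uv in [(294,67),(407,69),(293,272),(387,273)]: print(onz(p,uv,.008,s).round(4))
# guard red: mask
r=regions_of(p,'guard')
print([x['conf'] for x in r]); m=r[0]['region'];ys,xs=np.nonzero(m);print(ys.min(),ys.max())
pts=np.array([onz(p,((xs[ys==v].min()+xs[ys==v].max()+1)/2,v),.086,s)[:2] for v in range(ys.min()+4,ys.max()-3)])
k=np.polyfit(pts[:,1],pts[:,0],1);print('slope dx/dy',k, 'ends',pts[0],pts[-1])
for uv in [(356,68),(342,296)]: print(onz(p,uv,.077,s).round(4))
E
```

```text
[0.5575 0.1641 0.008 ]
[0.7055 0.161  0.008 ]
[ 0.5475 -0.1345  0.008 ]
[ 0.6956 -0.1369  0.008 ]
[0.86]
65 299
slope dx/dy [0.04512992 0.62389149] ends [0.6312461  0.15052608] [ 0.61923546 -0.12470765]
[0.6311 0.1528 0.077 ]
[ 0.62   -0.1322  0.077 ]
```

```bash
python3 -c "
from h import *
go([0.625,0.011,0.079],-0.035)"
```

```text
pos [0.592  0.0373 0.2983] jaw -0.004 x [-0. -0. -1.] j6 1.51 t 4.55 w 0.0858 F [-1.3  0.3 -0.5]
turn 0.031 alt -3.111
shift [21.93  3.32  2.61] rows>= 3.6
```

```bash
python3 -m crank '[[1,[6,3.3,2.6],0.03],[1,[12,3.3,2.6],0.03],[1,[17,3.3,2.6],0.03],[0.7,[21,3.3,2.6],0.03],[0.7,[21.9,3.3,2.6],0.03],[0.6,[21.9,3.3,2.6],0.03]]'; python3 -c "
from h import *
go([0.625,0.011,0.079],-0.035);p=capture('wrist');save(p,'w3')"
```

```text
clock: 5.3
eef_pos: [0.6251, 0.0111, 0.0799]
ee_rot: [-0.1, 1.57, -1.706]
wrist_force: [0.4, 0.6, 0.5]
gripper_width: 0.0511
pos [0.6251 0.0111 0.0799] jaw -0.034 x [-0. -0. -1.] j6 1.5 t 5.3 w 0.0511 F [0.4 0.6 0.5]
turn 0.001 alt -3.141
shift [ 0.09 -0.01  0.01] rows>= 0.0
```

View pics/w3.png

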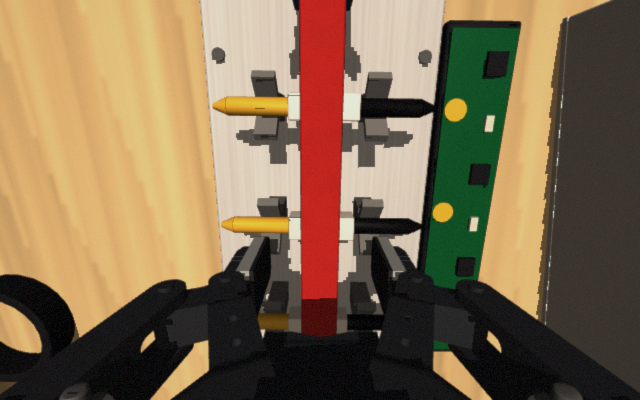

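```bash
python3 -m crank '[[0,[0.1,0,0],0],[0,[0.1,0,0],0],[0,[0.1,0,0],0],[0,[0.1,0,0],0],[0,[-4,0,0],0],[0,[-9,0,0],0],[0,[-14,0,0],0],[0,[-14,0,0],0]]'; python3 - <<'E'
from h import *
go([0.54,-0.29,0.12],-1.5)
p=capture('wrist');save(p,'w4')
q=capture('top')
r=regions_of(q,'mat');print([x['conf'] for x in r[:3]])
m=r[0]['region'].astype(np.uint8);c=max(cv2.findContours(m,0,2)[0],key=cv2.contourArea)
b=cv2.boxPoints(cv2.minAreaRect(c));print([onz(q,u,.006).round(3) for u in b])
E
```

```text
clock: 6.35
eef_pos: [0.6287, 0.0108, 0.2265]
ee_rot: [1.48, 1.559, -0.125]
wrist_force: [0.6, 0.3, -2.4]
gripper_width: 0.0163
pos [0.6287 0.0108 0.2265] jaw -0.034 x [ 0.012 -0.001 -1.   ] j6 1.5 t 6.35 w 0.0163 F [ 0.6  0.3 -2.4]
turn 1.466 alt -1.676
shift [10.59 -7.96 30.36] rows>= 7.9
[0.94]
[array([ 0.696, -0.217,  0.006]), array([ 0.715, -0.34 ,  0.006]), array([ 0.393, -0.372,  0.006]), array([ 0.376, -0.254,  0.006])]
```

View pics/w4.png

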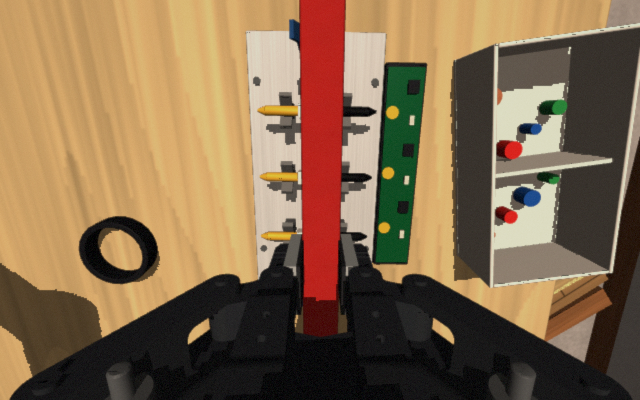

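```bash
python3 -m crank '[[0,[0,-1.5,6],0.18],[0,[0,-3,12],0.36],[0,[0,-4.5,18],0.54],[0,[0,-6,24],0.72],[0,[0,-7.5,30.9],0.9],[0,[0,-7.5,30.9],1.08],[0,[0,-7.5,30.9],1.26],[0,[0,-7.5,30.9],1.43],[0,[3,-7.5,30.9],1.43],[0,[5,-7.5,30.9],1.43]]'; python3 - <<'E'
from h import *
go([0.545,-0.296,0.019],-1.463)
p=capture('wrist');save(p,'w5')
p=capture('scene');save(p,'s5')
E
```

```text
clock: 7.75
eef_pos: [0.5378, -0.294, 0.1668]
ee_rot: [-0.736, 1.567, 2.512]
wrist_force: [0.1, -0.3, -2.9]
gripper_width: 0.0164
pos [ 0.5378 -0.294   0.1668] jaw -1.464 x [-0.003  0.003 -1.   ] j6 2.41 t 7.75 w 0.0164 F [ 0.1 -0.3 -2.9]
turn -0.001 alt 3.14
shift [14.77  0.32 -0.74] rows>= 2.4
```

View pics/w5.png

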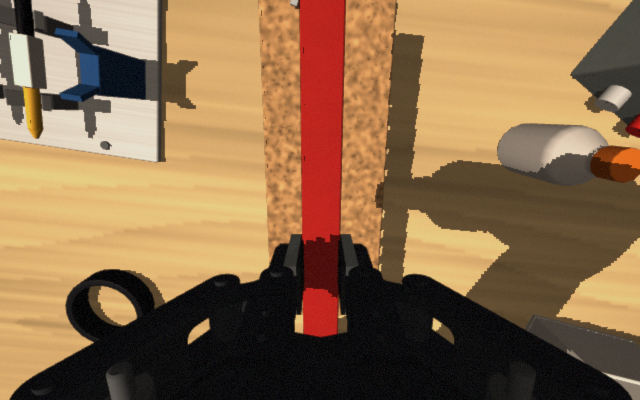

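View pics/s5.png

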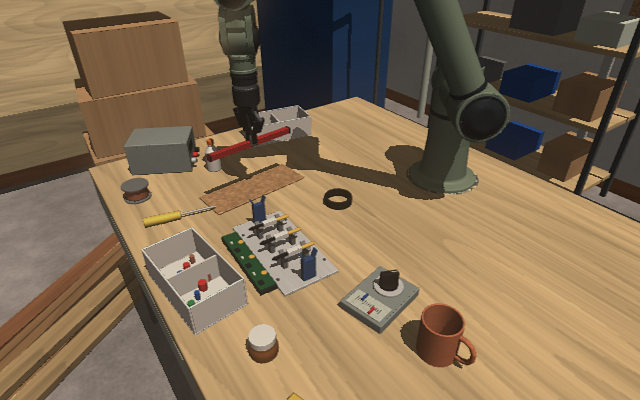

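```bash
python3 -m crank '[[0,[5,0.2,0],0],[0,[10,0.2,0],0],[0,[13,0.2,0],0],[0,[14.3,0.2,0],0],[0,[14.8,0.2,0],0],[0,[14.8,0.2,0],0]]'; python3 - <<'E'
from h import *
go([0.545,-0.296,0.019],-1.463)
p=capture('wrist');save(p,'w6')
E
```

```text
clock: 8.6
eef_pos: [0.5359, -0.2944, 0.0198]
ee_rot: [-0.729, 1.563, 2.519]
wrist_force: [-4.0, 2.3, 6.0]
gripper_width: 0.0161
pos [ 0.5359 -0.2944  0.0198] jaw -1.464 x [-0.007  0.005 -1.   ] j6 2.41 t 8.6 w 0.0161 F [-4.   2.3  6. ]
turn -0.001 alt 3.14
shift [ 0.07  0.26 -0.89] rows>= 0.1
```

View pics/w6.png

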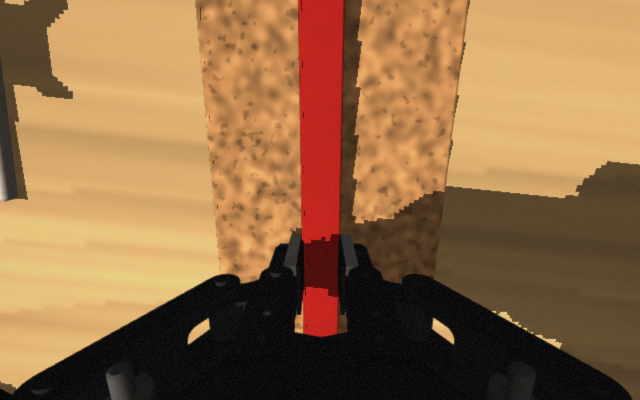

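```bash
python3 -m crank '[[0.6,[0,0,0],0],[0.6,[0,0,0],0],[0.6,[0,0,0],0],[0.6,[-6,0,0],0],[0.6,[-12,0,0],0],[0.6,[-18,0,0],0],[0.6,[-22,0,0],0]]'; python3 - <<'E'
from h import *
go([0.65,-0.03,0.26],-1.6)
q=capture('top')
for r in spot_point(q,'guard_center')[:3]: print(r['conf'],onz(q,r['at'],.015))
f=cv2.resize(q['frame'][100:300,190:510],None,fx=2.4,fy=2.4,interpolation=cv2.INTER_CUBIC)
cv2.imwrite('pics/t7.png',f[:,:,::-1])
E
```

```text
clock: 9.52
eef_pos: [0.5381, -0.296, 0.2432]
ee_rot: [-0.719, 1.567, 2.529]
wrist_force: [-0.1, -0.2, -0.4]
gripper_width: 0.0514
pos [ 0.5381 -0.296   0.2432] jaw -1.464 x [-0.003  0.002 -1.   ] j6 2.41 t 9.53 w 0.0514 F [-0.1 -0.2 -0.4]
turn 0.136 alt -3.006
shift [ -1.66 -25.27 -13.95] rows>= 4.6
0.77 [ 0.53630174 -0.29616206  0.015     ]
```

View pics/t7.png

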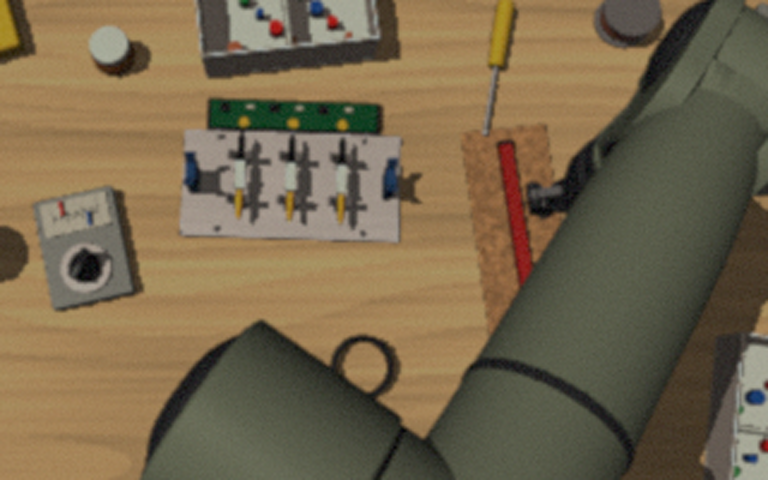

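Bar lies on the mat. Now over the jig.

```bash
python3 -m crank '[[0.6,[-2,-5,-3],0.136],[0.6,[-2,-11,-6],0.136],[0.6,[-2,-17,-9],0.136],[0.6,[-2,-22,-12],0.136],[0.6,[-2,-25.5,-14],0.136],[0.6,[-2,-25.5,-14],0.136],[0.6,[-2,-25.5,-14],0.136]]'; python3 jig.py w8 jig probe_a_center probe_a_gold cradle0 slot0
python3 - <<'E'
from h import *
s=read_state();p=capture('wrist')
for i,r in enumerate(regions_of(p,'probe_a_center')[:5]):
    ys,xs=np.nonzero(r['region']);print(round(r['conf'],2),r['at'],xs.min(),xs.max(),ys.min(),ys.max(),r['region'].sum())
E
```

```text
clock: 10.5
eef_pos: [0.6514, -0.0288, 0.2644]
ee_rot: [1.587, 1.569, -1.584]
wrist_force: [-0.3, -0.5, -0.8]
gripper_width: 0.0514
pos [ 0.6514 -0.0288  0.2644] jaw -1.6 x [-0.    -0.001 -1.   ] j6 3.01 t 10.5 w 0.0514 F [-0.3 -0.5 -0.8]
turn -1.57 alt 1.572
shift [ 6.44 -3.8   2.85] rows>= 8.4
jig 0.68 [289. 190.] [0.6227 0.0126 0.    ]
probe_a_center 0.84 [228. 196.] [0.6281 0.0821 0.045 ]
probe_a_gold 0.86 [233. 240.] [0.5697 0.0831 0.045 ]
probe_a_gold 0.16 [ 80. 229.] [0.5913 0.2719 0.045 ]
cradle0 0.82 [344. 198.] [ 0.6218 -0.0585  0.045 ]
cradle0 0.82 [226. 195.] [0.6288 0.0844 0.045 ]
cradle0 0.75 [288. 196.] [0.6261 0.0096 0.045 ]
slot0 0.57 [166. 197.] [0.6345 0.1452 0.068 ]
slot0 0.27 [513. 240.] [ 0.5701 -0.2571  0.068 ]
0.55 [228.3, 195.3] 221 236 146 240 987
```

View pics/w8.png

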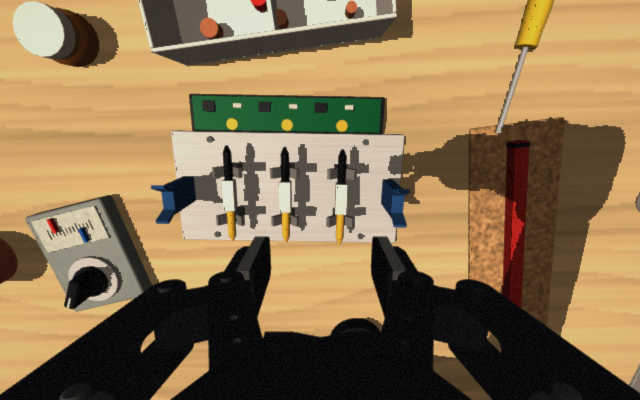

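```bash
python3 - <<'E'
from h import *
s=read_state();p=capture('wrist')
for g,b in [((233,241),(227,146)),((286,242),(284.5,147)),((341,244),(342,149))]:
    G=onz(p,g,.045,s);B=onz(p,b,.045,s);print(G.round(4),B.round(4),'mid',((G+B)/2).round(4),'len',np.linalg.norm(G-B).round(4),'yaw',np.arctan2(*(B-G)[[1,0]]).round(3))
for uv in [(172,131),(405,136),(184,241),(399,243)]: print(onz(p,uv,.008,s).round(4))
E
```

```text
[0.5693 0.0825 0.045 ] [0.6889 0.0766 0.045 ] mid [0.6291 0.0795 0.045 ] len 0.1197 yaw -0.049
[0.5658 0.0151 0.045 ] [0.6857 0.0096 0.045 ] mid [0.6257 0.0123 0.045 ] len 0.12 yaw -0.046
[ 0.5608 -0.055   0.045 ] [ 0.6813 -0.0576  0.045 ] mid [ 0.6211 -0.0563  0.045 ] len 0.1205 yaw -0.022
[0.7067 0.1558 0.008 ]
[ 0.6914 -0.1411  0.008 ]
[0.5557 0.1634 0.008 ]
[ 0.5432 -0.1392  0.008 ]
```

```bash
python3 -c "
from h import *
go([0.6222,-0.0563,0.12],-1.614)"
```

```text
pos [ 0.6518 -0.0293  0.2656] jaw -1.601 x [ 0.002 -0.001 -1.   ] j6 3.01 t 10.95 w 0.0512 F [-0.   0.3 -0.5]
turn 0.013 alt -3.129
shift [14.55  2.77  2.9 ] rows>= 2.4
```

```bash
python3 -m crank '[[0.5,[5,1.4,1.4],0.013],[0.5,[10,2.8,2.9],0.013],[0.5,[14.5,2.8,2.9],0.013],[0.5,[14.5,2.8,2.9],0.013],[0.5,[14.5,2.8,2.9],0.013]]'; python3 - <<'E'
from h import *
go([0.6222,-0.0563,0.034],-1.614);s=read_state()
p=capture('wrist');save(p,'w9')
for n in ['probe_a_center','probe_a_gold','cradle0']:
    for r in spot_point(p,n)[:3]: print(n,round(r['conf'],2),np.round(r['at']),onz(p,r['at'],.045,s).round(4))
E
```

```text
clock: 11.58
eef_pos: [0.6234, -0.0568, 0.1223]
ee_rot: [2.8, 1.567, -0.385]
wrist_force: [0.1, 0.3, 0.8]
gripper_width: 0.0427
pos [ 0.6234 -0.0568  0.1223] jaw -1.614 x [ 0.004 -0.002 -1.   ] j6 2.98 t 11.57 w 0.0427 F [0.1 0.3 0.8]
turn 0.0 alt -3.141
shift [ 8.83 -0.05  0.16] rows>= 1.4
probe_a_center 0.59 [134. 211.] [0.6295 0.0789 0.045 ]
probe_a_center 0.38 [578. 264.] [ 0.5714 -0.2565  0.045 ]
probe_a_gold 0.85 [146. 282.] [0.571  0.0816 0.045 ]
cradle0 0.68 [229. 213.] [0.625 0.009 0.045]
cradle0 0.58 [131. 216.] [0.6255 0.0816 0.045 ]
```

View pics/w9.png

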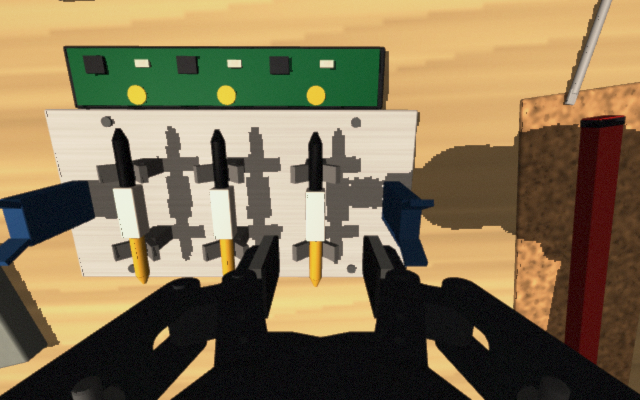

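```bash
cat > blk.py <<'E'
from h import *
import sys
# white block of a probe near given world position: predicted box corners vs white mask
def block(p,s,c,yaw):
    hsv=cv2.cvtColor(p['frame'],cv2.COLOR_RGB2HSV)
    u=np.array([np.cos(yaw),np.sin(yaw),0])
    print('pred ends',[proj(p,np.array(c)+[0,0,.007]+k*u*.019,s).round(1) for k in (-1,1)])
E
python3 - <<'E'
from h import *
s=read_state();p=capture('wrist')
f=p['frame']
for col in (312,316,320): print(col,[(r,tuple(f[r,col])) for r in list(range(184,196))+list(range(236,248))])
A=onz(p,(315.5,189.5),.052,s);B=onz(p,(316,241),.052,s);print(A,B,(A+B)/2,A-B)
E
```

```text
312 [(184, (np.uint8(18), np.uint8(15), np.uint8(16))), (185, (np.uint8(11), np.uint8(9), np.uint8(6))), (186, (np.uint8(22), np.uint8(19), np.uint8(22))), (187, (np.uint8(20), np.uint8(17), np.uint8(18))), (188, (np.uint8(17), np.uint8(13), np.uint8(8))), (189, (np.uint8(22), np.uint8(20), np.uint8(21))), (190, (np.uint8(22), np.uint8(18), np.uint8(17))), (191, (np.uint8(94), np.uint8(86), np.uint8(74))), (192, (np.uint8(209), np.uint8(190), np.uint8(169))), (193, (np.uint8(235), np.uint8(237), np.uint8(218))), (194, (np.uint8(239), np.uint8(242), np.uint8(225))), (195, (np.uint8(239), np.uint8(242), np.uint8(226))), (236, (np.uint8(238), np.uint8(237), np.uint8(220))), (237, (np.uint8(238), np.uint8(238), np.uint8(220))), (238, (np.uint8(239), np.uint8(238), np.uint8(220))), (239, (np.uint8(239), np.uint8(239), np.uint8(222))), (240, (np.uint8(237), np.uint8(236), np.uint8(218))), (241, (np.uint8(232), np.uint8(205), np.uint8(130))), (242, (np.uint8(236), np.uint8(194), np.uint8(63))), (243, (np.uint8(237), np.uint8(195), np.uint8(53))), (244, (np.uint8(237), np.uint8(194), np.uint
[... 2144 characters left out ...]
.uint8(218))), (238, (np.uint8(238), np.uint8(236), np.uint8(218))), (239, (np.uint8(238), np.uint8(236), np.uint8(218))), (240, (np.uint8(235), np.uint8(233), np.uint8(215))), (241, (np.uint8(196), np.uint8(165), np.uint8(120))), (242, (np.uint8(162), np.uint8(115), np.uint8(44))), (243, (np.uint8(158), np.uint8(111), np.uint8(28))), (244, (np.uint8(158), np.uint8(108), np.uint8(27))), (245, (np.uint8(156), np.uint8(107), np.uint8(26))), (246, (np.uint8(155), np.uint8(105), np.uint8(28))), (247, (np.uint8(157), np.uint8(108), np.uint8(31)))]
[ 0.64200458 -0.05575527  0.052     ] [ 0.60316642 -0.05429341  0.052     ] [ 0.6225855  -0.05502434  0.052     ] [ 0.03883816 -0.00146186  0.        ]
```

```bash
python3 -m crank '[[0.5,[4,-0.13,0.14],0],[0.5,[7.5,-0.13,0.14],0],[0.5,[8.8,-0.13,0.14],0],[0.5,[8.8,-0.13,0.14],0],[0,[8.8,-0.13,0.14],0],[0,[8.8,-0.13,0.14],0],[0,[8.8,-0.13,0.14],0],[0,[8.8,-0.13,0.14],0],[0,[8.8,-0.13,0.14],0]]'; python3 - <<'E'
from h import *
go([0.622,-0.0555,0.14],-1.614);s=read_state()
p=capture('wrist');save(p,'w10')
E
```

```text
clock: 12.95
eef_pos: [0.624, -0.053, 0.0362]
ee_rot: [-2.76, 1.562, 0.34]
wrist_force: [0.3, 7.3, 2.4]
gripper_width: 0.0126
pos [ 0.624  -0.053   0.0362] jaw -1.612 x [ 0.008  0.003 -1.   ] j6 2.98 t 12.95 w 0.0126 F [0.3 7.3 2.4]
turn 0.002 alt -3.14
shift [-10.38   0.22   0.1 ] rows>= 1.7
```

View pics/w10.png

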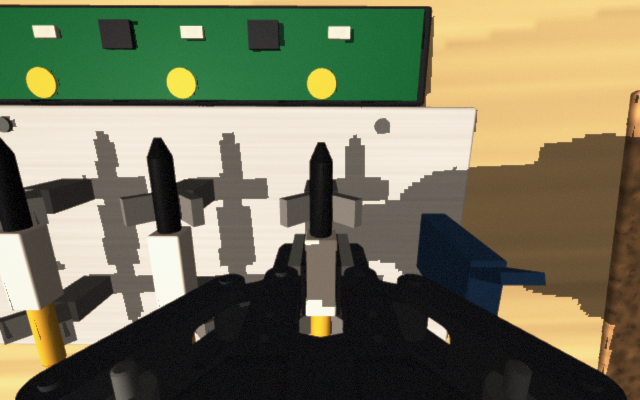

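```bash
python3 -m crank '[[0,[-4,0,0],0],[0,[-8,0,0],0],[0,[-12,0,0],-0.17],[0,[-12,0,0],-0.35],[0,[-12,0,0],-0.52],[0,[-12,0,0],-0.7],[0,[-12,0,0],-0.87],[0,[-12,0,0],-1.05],[0,[-12,0,0],-1.22],[0,[-12,0,0],-1.4]]'; python3 -c "
from h import *
go([0.623,-0.053,0.155],-1.614)"
```

```text
clock: 14.25
eef_pos: [0.6235, -0.0535, 0.1576]
ee_rot: [2.021, 1.56, 0.244]
wrist_force: [0.0, 0.9, -1.2]
gripper_width: 0.0127
pos [ 0.6235 -0.0535  0.1576] jaw -0.206 x [ 0.01   0.003 -1.   ] j6 1.57 t 14.25 w 0.0127 F [ 0.   0.9 -1.2]
turn 1.408 alt -1.734
shift [ 0.26 -0.06 -0.03] rows>= 7.5
```

```bash
python3 -m crank '[[0,[0,0,0],-0.17],[0,[0,0,0],-0.35],[0,[0,0,0],-0.52],[0,[0,0,0],-0.7],[0,[0,0,0],-0.87],[0,[0,0,0],-1.05],[0,[0,0,0],-1.22],[0,[0,0,0],-1.4],[0,[0,0,0],-1.57],[0,[0,0,0],-1.735]]'; python3 - <<'E'
from h import *
go([0.6225,-0.053,0.06],-1.614);s=read_state()
p=capture('wrist');save(p,'w11')
p=capture('scene');save(p,'s11')
E
```

```text
clock: 15.5
eef_pos: [0.6239, -0.0536, 0.1588]
ee_rot: [0.215, 1.559, 0.178]
wrist_force: [0.2, 0.6, -0.3]
gripper_width: 0.0132
pos [ 0.6239 -0.0536  0.1588] jaw 1.534 x [ 0.012  0.002 -1.   ] j6 -0.17 t 15.5 w 0.0132 F [ 0.2  0.6 -0.3]
turn 0.007 alt -3.135
shift [ 9.88  0.03 -0.26] rows>= 1.6
```

View pics/w11.png

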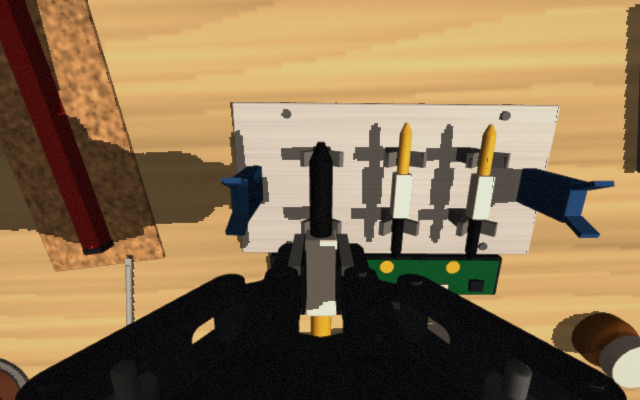

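```bash
python3 -m crank '[[0,[4,0,-0.38],0.007],[0,[8,0,-0.38],0.007],[0,[10,0,-0.38],0.007],[0,[11,0,-0.38],0.007],[0,[11,0,-0.38],0.007]]'; python3 - <<'E'
from h import *
go([0.6215,-0.053,0.037],-1.614);s=read_state()
p=capture('wrist');save(p,'w12')
E
```

```text
clock: 16.23
eef_pos: [0.6214, -0.0532, 0.0488]
ee_rot: [0.237, 1.559, 0.187]
wrist_force: [0.4, 0.6, -0.7]
gripper_width: 0.0127
pos [ 0.6214 -0.0532  0.0488] jaw 1.52 x [ 0.012  0.002 -1.   ] j6 -0.16 t 16.23 w 0.0127 F [ 0.4  0.6 -0.7]
turn -0.007 alt 3.134
shift [ 1.18  0.02 -0.01] rows>= 0.2
```

View pics/w12.png

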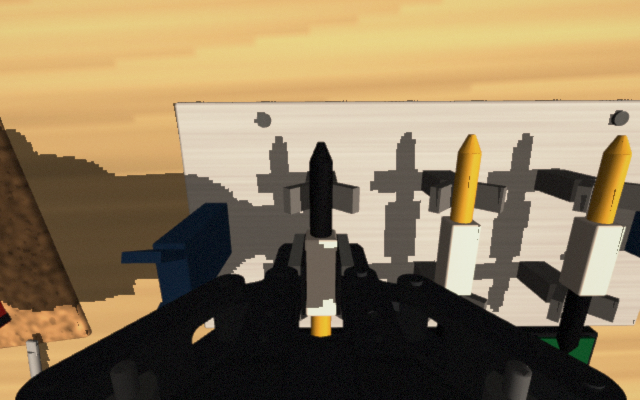

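```bash
python3 -m crank '[[0,[0.8,0,0],0],[0,[1.2,0,0],0],[0,[1.2,0,0],0]]'
```

```text
clock: 16.65
eef_pos: [0.622, -0.0532, 0.0373]
ee_rot: [0.213, 1.558, 0.163]
wrist_force: [-0.0, -0.3, -0.3]
gripper_width: 0.0132
```

```bash
python3 -m crank '[[0.2,[0.1,0,0],0],[0.4,[0.1,0,0],0],[0.5,[0.1,0,0],0],[0.5,[0,0,0],0],[0.5,[-4,0,0],0],[0.5,[-8,0,0],0],[0.5,[-12,0,-0.5],0],[0.5,[-12,0,-1],0]]';  python3 - <<'E'
from h import *
go([0.624,0.013,0.12],1.527);s=read_state()
p=capture('wrist');save(p,'w13')
for n in ['probe_a_center','probe_a_gold','cradle0']:
    for r in spot_point(p,n)[:3]: print(n,round(r['conf'],2),np.round(r['at']),onz(p,r['at'],.045,s).round(4))
E
```

```text
clock: 17.65
eef_pos: [0.613, -0.0534, 0.1612]
ee_rot: [0.077, 1.551, 0.026]
wrist_force: [-0.4, -0.3, -0.5]
gripper_width: 0.0429
pos [ 0.613  -0.0534  0.1612] jaw 1.521 x [ 0.02   0.001 -1.   ] j6 -0.16 t 17.65 w 0.0429 F [-0.4 -0.3 -0.5]
turn -0.006 alt 3.135
shift [4.14 6.69 0.69] rows>= 1.3
probe_a_center 0.89 [476. 205.] [0.6291 0.079  0.045 ]
probe_a_gold 0.73 [488. 133.] [0.5682 0.0836 0.045 ]
cradle0 0.92 [402. 205.] [0.6261 0.0152 0.045 ]
cradle0 0.74 [323. 203.] [ 0.621  -0.0532  0.045 ]
cradle0 0.72 [475. 205.] [0.6292 0.0785 0.045 ]
```

View pics/w13.png

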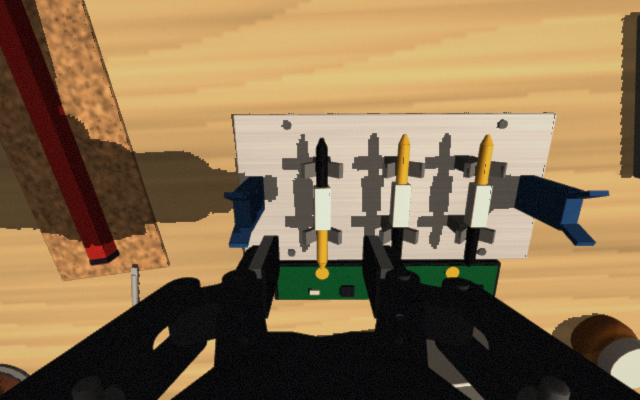

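```bash
python3 - <<'E'
from h import *
s=read_state();p=capture('wrist')
f=p['frame'].astype(int)
w=((f.min(2)>195)&((f.max(2)-f.min(2))<45)).astype(np.uint8)
w[:170]=0;w[250:]=0;w[:,:305]=0;w[:,500:]=0
# raw tips
for g,b in [((322,272),(321,138.5)),((404,134.5),(396,264)),((487,135),(469,265))]:
    G=onz(p,g,.045,s);B=onz(p,b,.045,s);print('mid',((G+B)/2).round(4),np.linalg.norm(G-B).round(3),'yaw',np.arctan2(*(G-B)[[1,0]]).round(3))
g=cv2.resize(p['frame'][100:300,220:560],None,fx=2.3,fy=2.3,interpolation=cv2.INTER_CUBIC);cv2.imwrite('pics/w13c.png',g[:,:,::-1])
E
```

```text
mid [ 0.6208 -0.0538  0.045 ] 0.119 yaw -0.042
mid [0.6185 0.0129 0.045 ] 0.115 yaw 3.105
mid [0.6226 0.0789 0.045 ] 0.115 yaw 3.103
```

View pics/w13c.png

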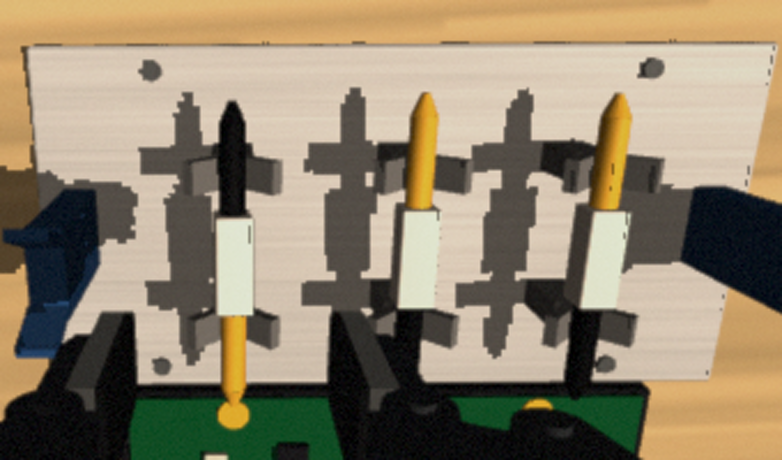

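```bash
python3 -m crank '[[0.5,[0,3.4,0.5],-0.006],[0.5,[0,6.8,1],-0.006],[0.5,[4,6.8,1],-0.006],[0.5,[4,6.8,1],-0.006]]';  python3 - <<'E'
from h import *
go([0.625,0.0145,0.035],1.527);s=read_state()
p=capture('wrist');save(p,'w14')
for n in ['probe_a_center','probe_a_gold','cradle0']:
    for r in spot_point(p,n)[:3]: print(n,round(r['conf'],2),np.round(r['at']),onz(p,r['at'],.045,s).round(4))
E
```

```text
clock: 18.4
eef_pos: [0.6202, 0.0155, 0.1121]
ee_rot: [1.063, 1.567, 1.019]
wrist_force: [-0.9, -0.9, 0.3]
gripper_width: 0.0427
pos [0.6202 0.0155 0.1121] jaw 1.527 x [ 0.002  0.003 -1.   ] j6 -0.05 t 18.4 w 0.0427 F [-0.9 -0.9  0.3]
turn 0.0 alt -3.141
shift [ 7.71 -0.1   0.47] rows>= 1.2
probe_a_center 0.94 [413. 223.] [0.6292 0.0796 0.045 ]
cradle0 0.88 [322. 218.] [0.6229 0.0149 0.045 ]
cradle0 0.78 [413. 222.] [0.6282 0.0794 0.045 ]
cradle0 0.68 [226. 222.] [ 0.6228 -0.0531  0.045 ]
```

View pics/w14.png

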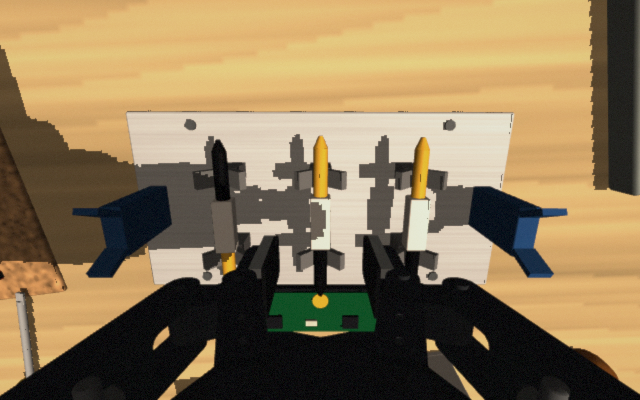

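```bash
python3 - <<'E'
from h import *
s=read_state();p=capture('wrist')
A=onz(p,(319.5,198),.052,s);B=onz(p,(320,250.5),.052,s);print(A,B,(A+B)/2)
E
python3 -m crank '[[0.5,[4,-0.1,0.4],0],[0.5,[6.5,-0.1,0.4],0],[0.5,[7.7,-0.1,0.4],0],[0.5,[7.7,-0.1,0.4],0],[0,[7.7,-0.1,0.4],0],[0,[7.7,-0.1,0.4],0],[0,[7.7,-0.1,0.4],0],[0,[7.7,-0.1,0.4],0],[0,[7.7,-0.1,0.4],0]]'
```

```text
[0.61202576 0.01261989 0.052     ] [0.65141797 0.01117567 0.052     ] [0.63172186 0.01189778 0.052     ]
clock: 19.77
eef_pos: [0.6305, 0.0148, 0.0421]
ee_rot: [0.387, 1.555, 0.343]
wrist_force: [0.2, 6.0, 4.1]
gripper_width: 0.0126
```

```bash
python3 - <<'E'
from h import *
go([0.6305,0.0148,0.142],1.527)
p=capture('wrist');save(p,'w15');print(read_state()['joints'].round(3))
p=capture('scene');g=cv2.resize(p['frame'][100:300,180:440],None,fx=3,fy=3,interpolation=cv2.INTER_CUBIC);cv2.imwrite('pics/s15.png',g[:,:,::-1])
E
```

```text
pos [0.6305 0.0148 0.0421] jaw 1.527 x [ 0.015  0.005 -1.   ] j6 -0.05 t 19.77 w 0.0126 F [0.2 6.  4.1]
turn -0.0 alt 3.141
shift [-9.99  0.06  0.15] rows>= 1.6
[-0.097  0.645 -0.221  0.691  0.007 -0.053]
```

View pics/w15.png

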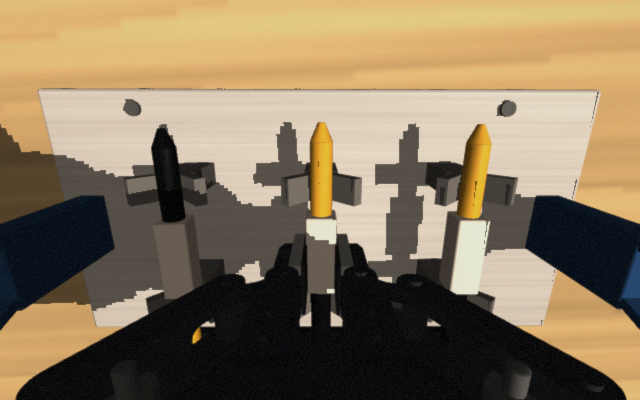

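View pics/s15.png

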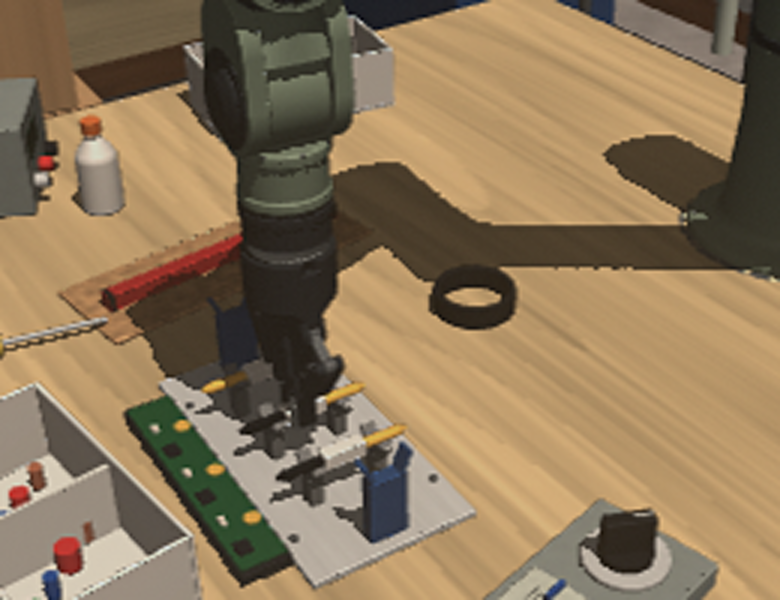

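```bash
python3 -m crank '[[0,[-4,0,0],0],[0,[-8,0,0],0],[0,[-12,0,0],0.17],[0,[-12,0,0],0.35],[0,[-12,0,0],0.52],[0,[-12,0,0],0.7],[0,[-12,0,0],0.87],[0,[-12,0,0],1.05],[0,[-12,0,0],1.22],[0,[-12,0,0],1.4]]'; python3 -c "
from h import *
go([0.6185,0.0145,0.16],1.527)"
```

```text
clock: 21.12
eef_pos: [0.6288, 0.0139, 0.1627]
ee_rot: [1.734, 1.554, 0.284]
wrist_force: [-0.2, -0.9, -0.1]
gripper_width: 0.0128
pos [0.6288 0.0139 0.1627] jaw 0.121 x [ 0.016  0.005 -1.   ] j6 1.35 t 21.12 w 0.0128 F [-0.2 -0.9 -0.1]
turn -1.406 alt 1.735
shift [ 0.26 -1.02 -0.19] rows>= 7.5
```

```bash
python3 -m crank '[[0,[0,0,0],0.17],[0,[0,0,0],0.35],[0,[0,0,0],0.52],[0,[0,0,0],0.7],[0,[0,0,0],0.87],[0,[0,0,0],1.05],[0,[0,0,0],1.22],[0,[0,-1,-0.1],1.4],[0,[0,-1,-0.1],1.57],[0,[0,-1,-0.1],1.735]]'; python3 - <<'E'
from h import *
go([0.6185,0.0145,0.055],-1.614);s=read_state();print(s['dq'].round(3))
p=capture('wrist');save(p,'w16')
E
```

```text
clock: 22.38
eef_pos: [0.6187, 0.0134, 0.1633]
ee_rot: [-2.866, 1.554, 0.226]
wrist_force: [1.0, 0.5, -0.4]
gripper_width: 0.0127
pos [0.6187 0.0134 0.1633] jaw -1.62 x [ 0.017  0.004 -1.   ] j6 3.09 t 22.38 w 0.0127 F [ 1.   0.5 -0.4]
turn -0.006 alt 3.136
shift [10.83 -0.06  0.21] rows>= 1.7
[ 0.000e+00  2.000e-03  3.000e-03  1.000e-03 -1.000e-03  1.306e+00]
```

View pics/w16.png

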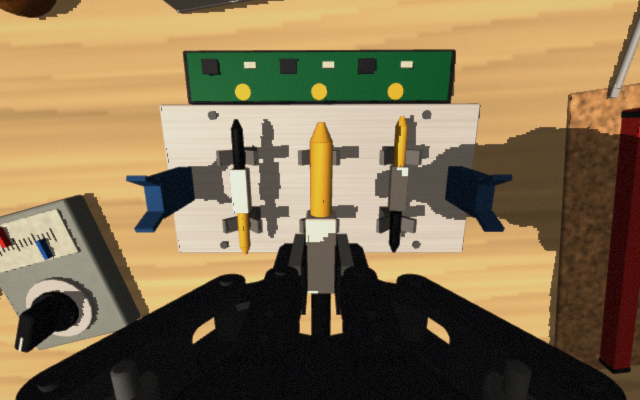

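```bash
python3 -m crank '[[0,[4,-0.05,0.2],0],[0,[8,-0.05,0.2],0],[0,[10,-0.05,0.2],0],[0,[10.8,-0.05,0.2],0],[0,[10.8,-0.05,0.2],0],[0,[10.8,-0.05,0.2],0]]'; python3 - <<'E'
from h import *
go([0.6185,0.0145,0.0435],-1.614)
p=capture('wrist');save(p,'w17')
E
```

```text
clock: 23.18
eef_pos: [0.6197, 0.0143, 0.0566]
ee_rot: [-2.902, 1.552, 0.187]
wrist_force: [0.7, -0.7, -0.8]
gripper_width: 0.0125
pos [0.6197 0.0143 0.0566] jaw -1.622 x [ 0.019  0.004 -1.   ] j6 3.09 t 23.18 w 0.0125 F [ 0.7 -0.7 -0.8]
turn -0.008 alt 3.133
shift [ 1.31 -0.01  0.14] rows>= 0.2
```

View pics/w17.png

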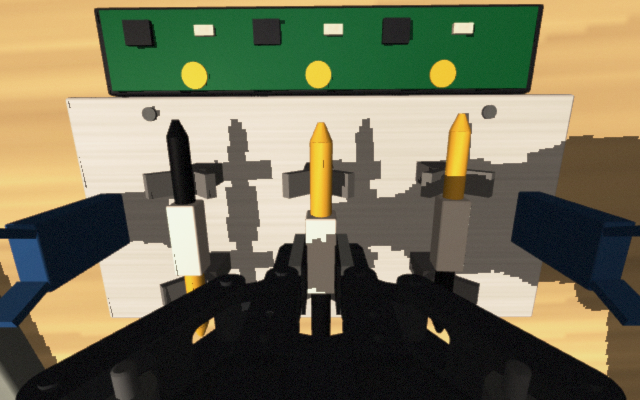

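```bash
python3 - <<'E'
from h import *
s=read_state();p=capture('wrist')
print(onz(p,(320,218),.0665,s),onz(p,(186,201),.052,s),onz(p,(455,198),.052,s))
print('saddles c2,c1,c0 tips', onz(p,(213,167),.052,s),onz(p,(349,170),.052,s),onz(p,(491,172),.052,s))
E
```

```text
[0.64398869 0.01164416 0.0665    ] [0.65107089 0.07582917 0.052     ] [ 0.64602165 -0.05298699  0.052     ]
saddles c2,c1,c0 tips [0.66673529 0.06054392 0.052     ] [ 0.66208685 -0.00279342  0.052     ] [ 0.65776119 -0.06901216  0.052     ]
```

```bash
python3 -m crank '[[0,[0.8,0,0.1],0],[0,[1.3,0,0.1],0],[0,[1.3,0,0.1],0],[0,[1.3,0,0.1],0]]'; python3 - <<'E'
from h import *
go([0.6185,0.0145,0.0435],-1.614)
E
```

```text
clock: 23.78
eef_pos: [0.6186, 0.0148, 0.0433]
ee_rot: [-2.861, 1.552, 0.229]
wrist_force: [-0.4, 2.5, 0.0]
gripper_width: 0.0125
pos [0.6186 0.0148 0.0433] jaw -1.622 x [ 0.018  0.004 -1.   ] j6 3.1 t 23.77 w 0.0125 F [-0.4  2.5  0. ]
turn -0.008 alt 3.133
shift [-0.02  0.03  0.01] rows>= 0.0
```

```bash
python3 -m crank '[[0.2,[0.1,0,0],0],[0.4,[0.1,0,0],0],[0.5,[0.1,0,0],0],[0.5,[0,0,0],0],[0.5,[-5,0,0],0],[0.5,[-10,0,0],0],[0.5,[-12,0,0],0],[0.5,[-12,0,0],0]]';  python3 - <<'E'
from h import *
go([0.66,0.08,0.16],-1.61)
p=capture('wrist');save(p,'w18')
E
```

```text
clock: 24.78
eef_pos: [0.6179, 0.0141, 0.1654]
ee_rot: [-2.926, 1.548, 0.164]
wrist_force: [0.2, 0.6, -1.0]
gripper_width: 0.0427
pos [0.6179 0.0141 0.1654] jaw -1.622 x [ 0.023  0.004 -1.   ] j6 3.09 t 24.77 w 0.0427 F [ 0.2  0.6 -1. ]
turn -0.012 alt 3.129
shift [ 0.66 -6.8  -3.85] rows>= 1.3
```

View pics/w18.png

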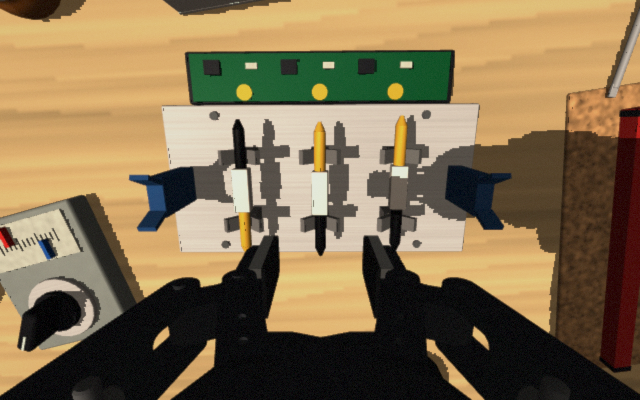

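```bash
python3 -m crank '[[0.5,[0,-3,0],-0.17],[0.5,[0,-6.7,0],-0.35],[0.5,[0,-6.7,0],-0.52],[0.5,[0,-6.7,0],-0.7],[0.5,[0,-6.7,0],-0.87],[0.5,[0,-6.7,0],-1.05],[0.5,[0,-6.7,0],-1.22],[0.5,[0,-6.7,0],-1.4],[0.5,[0,-6.7,0],-1.57],[0.5,[0,-6.7,0],-1.57]]';  python3 - <<'E'
from h import *
go([0.627,0.082,0.14],1.527)
E
```

```text
clock: 26.08
eef_pos: [0.619, 0.0811, 0.162]
ee_rot: [1.865, 1.554, 0.24]
wrist_force: [-0.7, 0.5, 1.5]
gripper_width: 0.0425
pos [0.619  0.0811 0.162 ] jaw -0.055 x [ 0.016  0.004 -1.   ] j6 1.64 t 26.07 w 0.0425 F [-0.7  0.5  1.5]
turn 1.56 alt -1.582
shift [ 2.21  0.75 -0.13] rows>= 8.4
```

```bash
python3 -m crank '[[0.5,[0,0,0],-0.17],[0.5,[0,0.3,0],-0.35],[0.5,[0,0.7,-0.1],-0.52],[0.5,[0,0.7,-0.1],-0.7],[0.5,[0,0.7,-0.1],-0.87],[0.5,[0,0.7,-0.1],-1.05],[0.5,[1,0.7,-0.1],-1.22],[0.5,[3,0.7,-0.1],-1.4],[0.5,[5,0.7,-0.1],-1.58],[0.5,[5,0.7,-0.1],-1.58]]';  python3 - <<'E'
from h import *
s=read_state();print(s['dq'].round(3))
p=capture('wrist');save(p,'w19');
go([0.627,0.082,0.035],1.527)
for n in ['probe_a_center','cradle0']:
    for r in spot_point(p,n)[:3]: print(n,round(r['conf'],2),np.round(r['at']),onz(p,r['at'],.045,s).round(4))
E
```

```text
clock: 27.32
eef_pos: [0.6248, 0.0818, 0.1094]
ee_rot: [0.389, 1.559, 0.339]
wrist_force: [-0.5, -0.6, 0.7]
gripper_width: 0.0429
[-0.    -0.029  0.039  0.022  0.002  0.037]
pos [0.6258 0.0819 0.1108] jaw 1.521 x [ 0.014  0.004 -1.   ] j6 0.06 t 27.38 w 0.043 F [-0.6 -0.6  0.3]
turn -0.006 alt 3.135
shift [ 7.58 -0.02  0.02] rows>= 1.2
probe_a_center 0.58 [323. 222.] [0.63   0.0818 0.045 ]
cradle0 0.76 [319. 219.] [0.6273 0.0793 0.045 ]
cradle0 0.55 [227. 219.] [0.6244 0.015  0.045 ]
```

View pics/w19.png

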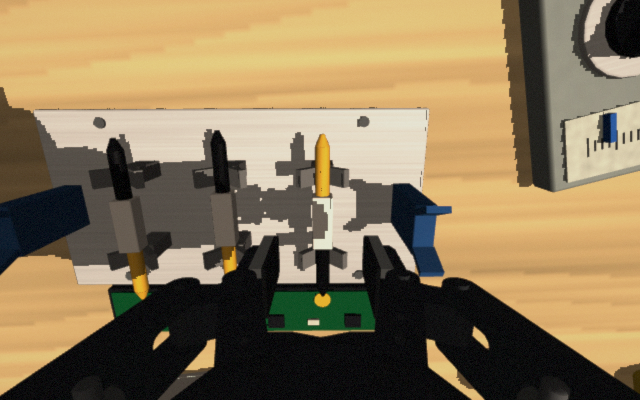

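```bash
python3 -m crank '[[0.5,[4,0,0.1],0],[0.5,[6.5,0,0.1],0],[0.5,[7.6,0,0.1],0],[0.5,[7.6,0,0.1],0],[0,[7.6,0,0.1],0],[0,[7.6,0,0.1],0],[0,[7.6,0,0.1],0],[0,[7.6,0,0.1],0],[0,[7.6,0,0.1],0]]';python3 - <<'E'
from h import *
p=capture('wrist');save(p,'w20');
go([0.627,0.082,0.035],1.527)
E
```

```text
clock: 28.6
eef_pos: [0.6307, 0.0829, 0.0381]
ee_rot: [0.319, 1.55, 0.271]
wrist_force: [-0.4, 3.1, 6.4]
gripper_width: 0.0129
pos [0.6307 0.0829 0.0381] jaw 1.523 x [ 0.02   0.005 -1.   ] j6 0.06 t 28.65 w 0.0125 F [-0.3  3.3  6.8]
turn -0.004 alt 3.137
shift [ 0.3  -0.11 -0.37] rows>= 0.1
```

View pics/w20.png

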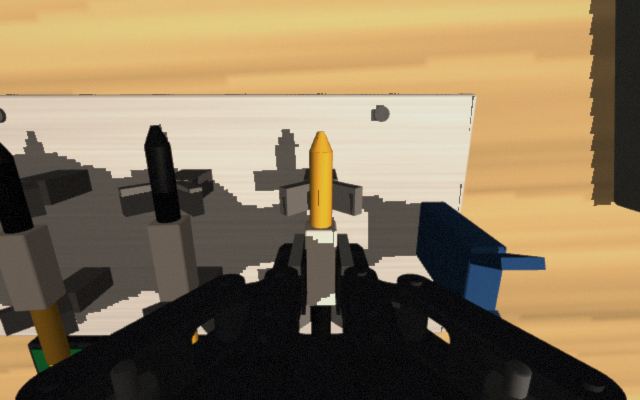

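```bash
python3 -m crank '[[0,[-4,0,0],0],[0,[-8,0,0],0],[0,[-12,0,0],-0.17],[0,[-12,0,0],-0.35],[0,[-12,0,0],-0.52],[0,[-12,0,0],-0.7],[0,[-12,0,0],-0.87],[0,[-12,0,0],-1.05],[0,[-12,0,0],-1.22],[0,[-12,0,0],-1.4]]'; python3 -c "
from h import *
go([0.625,0.082,0.16],1.527)"
```

```text
clock: 29.9
eef_pos: [0.6281, 0.0818, 0.158]
ee_rot: [-1.132, 1.551, 0.225]
wrist_force: [0.6, 0.5, -1.0]
gripper_width: 0.0133
pos [0.6281 0.0818 0.158 ] jaw 2.928 x [ 0.019  0.004 -1.   ] j6 -1.35 t 29.9 w 0.0133 F [ 0.6  0.5 -1. ]
turn 1.401 alt -1.74
shift [-0.21  0.3  -0.05] rows>= 7.5
```

```bash
python3 -m crank '[[0,[0,0,0],-0.17],[0,[0,0,0],-0.35],[0,[0,0,0],-0.52],[0,[0,0,0],-0.7],[0,[0,0,0],-0.87],[0,[0,0,0],-1.05],[0,[0,0.3,0],-1.22],[0,[0,0.3,0],-1.4],[0,[0,0.3,0],-1.57],[0,[0,0.3,0],-1.74]]'; python3 - <<'E'
from h import *
p=capture('wrist');save(p,'w21')
go([0.625,0.0828,0.055],-1.614)
E
```

```text
clock: 31.15
eef_pos: [0.6249, 0.082, 0.1579]
ee_rot: [-2.924, 1.552, 0.179]
wrist_force: [1.2, -0.0, -0.7]
gripper_width: 0.0122
pos [0.6249 0.0821 0.1579] jaw -1.606 x [ 0.019  0.003 -1.   ] j6 -3.09 t 31.2 w 0.0127 F [-0.1  0.3 -0.9]
turn 0.008 alt -3.134
shift [10.29 -0.03  0.18] rows>= 1.6
```

View pics/w21.png

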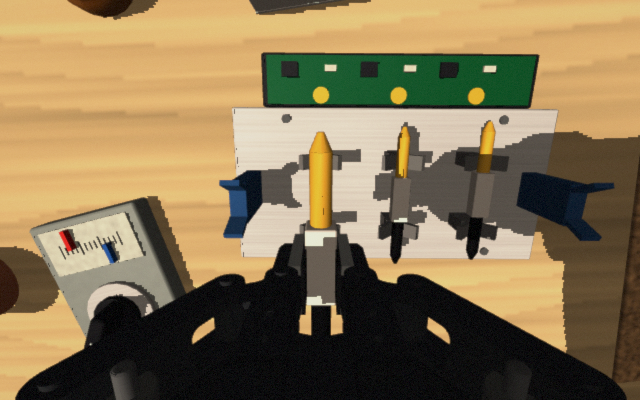

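```bash
python3 -m crank '[[0,[4,-0.03,0.2],0],[0,[8,-0.03,0.2],0],[0,[10,-0.03,0.2],0],[0,[11,-0.03,0.2],0],[0,[11.8,-0.03,0.2],0],[0,[11.8,-0.03,0.2],0],[0,[11.8,-0.03,0.2],0]]'; python3 - <<'E'
from h import *
p=capture('wrist');save(p,'w22')
go([0.625,0.0828,0.0395],-1.614)
E
```

```text
clock: 32.08
eef_pos: [0.6257, 0.0827, 0.0407]
ee_rot: [-2.951, 1.55, 0.155]
wrist_force: [0.3, -1.2, -1.1]
gripper_width: 0.0128
pos [0.6256 0.0827 0.0406] jaw -1.607 x [ 0.02   0.003 -1.   ] j6 -3.09 t 32.12 w 0.0125 F [-0.4  0.1 -0.2]
turn 0.007 alt -3.134
shift [ 0.11 -0.01  0.07] rows>= 0.0
```

View pics/w22.png

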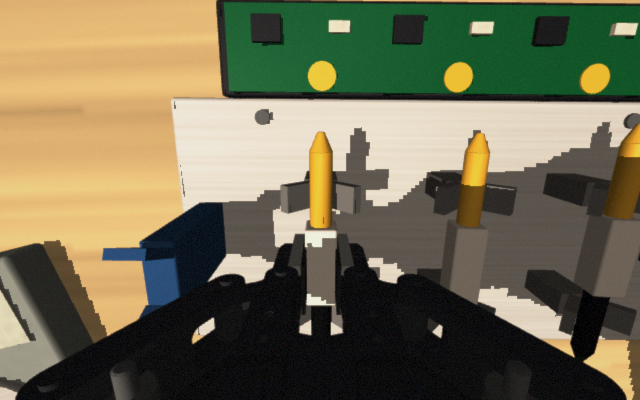

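Aligned. Release and rise.

```bash
python3 -m crank '[[0.2,[0.2,0,0],0],[0.4,[0.2,0,0],0],[0.5,[0.2,0,0],0],[0.5,[0,0,0],0],[0.5,[-5,0,0],0],[0.5,[-10,0,0],0],[0.5,[-14,3,0],0],[0.5,[-18,7,-1],0],[0.5,[-18,7,-2],0]]';  python3 - <<'E'
from h import *
s=read_state();print(s['dq'].round(3))
p=capture('wrist');save(p,'w23')
go([0.536,-0.296,0.019],-1.463)
p=capture('scene');g=cv2.resize(p['frame'][100:300,180:440],None,fx=3,fy=3,interpolation=cv2.INTER_CUBIC);cv2.imwrite('pics/s23.png',g[:,:,::-1])
E
```

```text
clock: 33.25
eef_pos: [0.6432, 0.0273, 0.2252]
ee_rot: [2.804, 1.542, -0.406]
wrist_force: [0.4, -0.5, -0.2]
gripper_width: 0.0427
[ 0.021  0.198  0.186  0.062  0.017 -0.   ]
pos [0.6432 0.028  0.2227] jaw -1.639 x [ 0.024 -0.011 -1.   ] j6 -3.14 t 33.3 w 0.0432 F [ 1.  -0.3 -0.2]
turn -0.176 alt 2.966
shift [20.46 32.86  9.01] rows>= 6.4
```

View pics/w23.png

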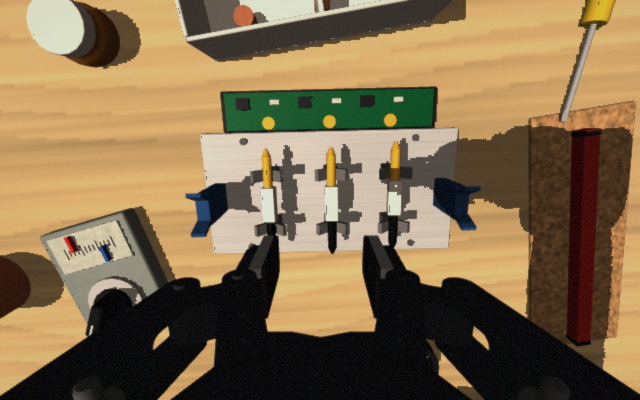

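View pics/s23.png

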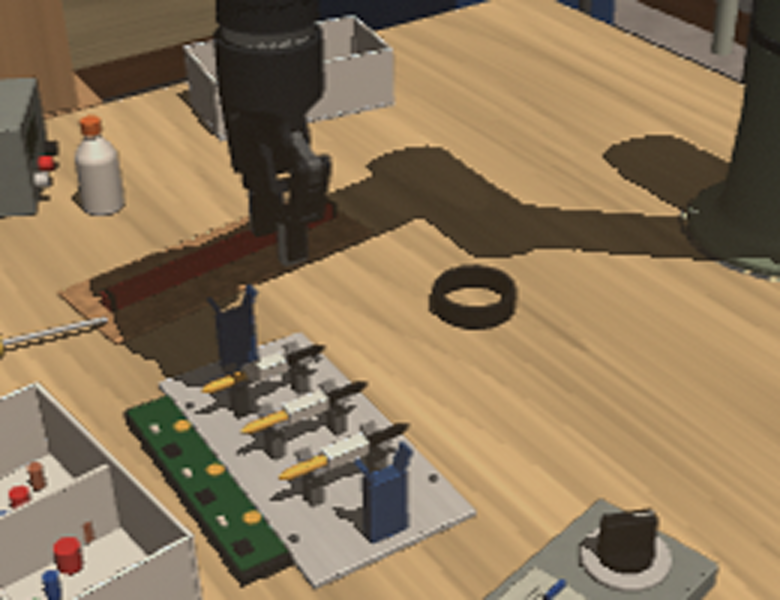

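```bash
python3 -m crank '[[0.6,[-3,4,1],0.17],[0.6,[-3,8,3],0.35],[0.6,[-3,12,5],0.52],[0.6,[-3,16,7],0.7],[0.6,[-3,20,9],0.87],[0.6,[-3,24,9],1.05],[0.6,[-3,28,9],1.22],[0.6,[-3,32,9],1.4],[0.6,[-3,32,9],1.57],[0.6,[-3,32,9],1.74]]';  python3 - <<'E'
from h import *
go([0.536,-0.296,0.25],-1.463)
E
```

```text
clock: 34.6
eef_pos: [0.5287, -0.2837, 0.2496]
ee_rot: [-1.757, 1.552, -0.428]
wrist_force: [-0.1, 0.6, 0.6]
gripper_width: 0.0511
pos [ 0.5287 -0.2837  0.2496] jaw 2.899 x [ 0.017 -0.008 -1.   ] j6 -1.95 t 34.6 w 0.0511 F [-0.1  0.6  0.6]
turn 1.221 alt -1.921
shift [-0.02 -1.01 -1.02] rows>= 6.5
```

```bash
python3 -m crank '[[0.6,[0,-1,-1],0.17],[0.6,[0,-1,-1],0.35],[0.6,[0,-1,-1],0.52],[0.6,[0,-1,-1],0.7],[0.6,[0,-1,-1],0.87],[0.6,[0,-1,-1],1.05],[0.6,[0,-1,-1],1.22],[0.6,[0,-1,-1],1.22],[0.6,[0,-1,-1],1.22]]';  cat > gd.py <<'E'
from h import *
import sys
def fit(p,s,z,):
    r=regions_of(p,'guard');print('conf',[round(x['conf'],2) for x in r])
    m=r[0]['region'].astype(np.uint8)
    c=max(cv2.findContours(m,0,2)[0],key=cv2.contourArea)
    pts=np.array([onz(p,u[0],z,s)[:2] for u in c],np.float32)
    rc=cv2.minAreaRect(pts*1000);b=cv2.boxPoints(rc);print('centre',np.array(rc[0])/1000,'size',rc[1]);
    e=[b[1]-b[0],b[2]-b[1]];e=max(e,key=np.linalg.norm);print('axis ang',np.arctan2(e[1],e[0])%np.pi)
if __name__=='__main__':
    s=read_state();p=capture('wrist');save(p,sys.argv[1]);fit(p,s,float(sys.argv[2]))
    q=capture('top');fit(q,None,float(sys.argv[2]))
E
python3 gd.py w24 0.024; python3 -c "
from h import *
go([0.536,-0.296,0.25],-1.463)"
```

```text
clock: 35.72
eef_pos: [0.5356, -0.2951, 0.2488]
ee_rot: [-0.513, 1.554, -0.401]
wrist_force: [-0.2, 0.6, 0.3]
gripper_width: 0.0513
conf [0.65]
centre [ 0.53810809 -0.29603622] size (284.62823486328125, 19.564800262451172)
axis ang 0.09985065
conf [0.81]
centre [ 0.58320129 -0.28648706] size (191.23855590820312, 24.322784423828125)
axis ang 0.09775675
pos [ 0.5359 -0.2957  0.2496] jaw 1.68 x [ 0.017 -0.008 -1.   ] j6 -0.74 t 35.92 w 0.0515 F [ 0.7 -0.8  0.3]
turn 0.002 alt -3.14
shift [-0.04 -0.04  0.01] rows>= 0.0
```

View pics/w24.png

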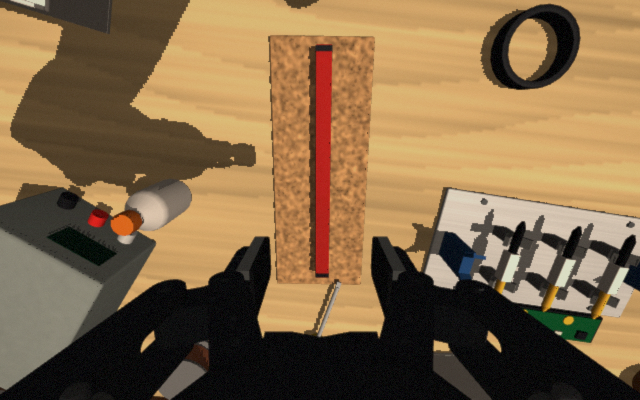

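```bash
python3 -c "
from h import *
go([0.538,-0.296,0.019],1.671)"
```

```text
pos [ 0.5359 -0.2957  0.2496] jaw 1.68 x [ 0.017 -0.008 -1.   ] j6 -0.74 t 35.92 w 0.0515 F [ 0.7 -0.8  0.3]
turn 0.009 alt -3.132
shift [23.06  0.16 -0.17] rows>= 3.7
```

```bash
python3 -m crank '[[0.6,[6,0.1,-0.1],0.005],[0.6,[12,0.1,-0.2],0.005],[0.6,[17,0.1,-0.2],0.005],[0.6,[20,0.1,-0.2],0.005],[0.6,[22,0.1,-0.2],0.005],[0.6,[23,0.1,-0.2],0.005],[0.6,[23,0.1,-0.2],0.005]]'; python3 - <<'E'
from h import *
p=capture('wrist');save(p,'w25')
go([0.538,-0.296,0.019],1.671)
E
```

```text
clock: 36.8
eef_pos: [0.5375, -0.2965, 0.0193]
ee_rot: [-0.515, 1.553, -0.41]
wrist_force: [0.1, -0.2, 0.8]
gripper_width: 0.051
pos [ 0.538  -0.2968  0.0201] jaw 1.675 x [ 0.017 -0.008 -1.   ] j6 -0.73 t 36.85 w 0.0513 F [ 0.6 -0.5  0.1]
turn 0.004 alt -3.137
shift [0.11 0.08 0.01] rows>= 0.0
```

View pics/w25.png

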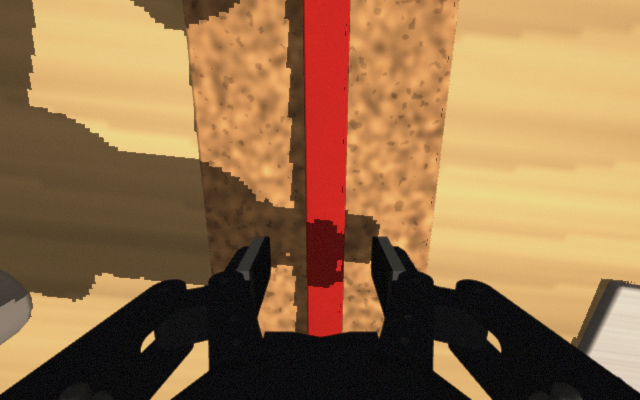

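```bash
python3 -m crank '[[0.5,[0.1,0.15,0],0],[0,[0.1,0.15,0],0],[0,[0.1,0.15,0],0],[0,[0.1,0.15,0],0],[0,[0.1,0.15,0],0],[0,[-4,0.15,0],0],[0,[-9,0.15,0],0],[0,[-14,0.15,0],0],[0,[-18,0.15,0],0],[0,[-20,0.15,0],0]]'; python3 - <<'E'
from h import *
go([0.625,0.012,0.2],3.098)
p=capture('wrist');save(p,'w26')
E
```

```text
clock: 38.1
eef_pos: [0.5349, -0.2942, 0.2225]
ee_rot: [-0.562, 1.549, -0.458]
wrist_force: [0.1, -0.5, -3.6]
gripper_width: 0.0163
pos [ 0.5349 -0.2942  0.2225] jaw 1.675 x [ 0.02 -0.01 -1.  ] j6 -0.73 t 38.1 w 0.0163 F [ 0.1 -0.5 -3.6]
turn -1.423 alt 1.719
shift [ 2.13 29.54 12.12] rows>= 7.6
```

View pics/w26.png

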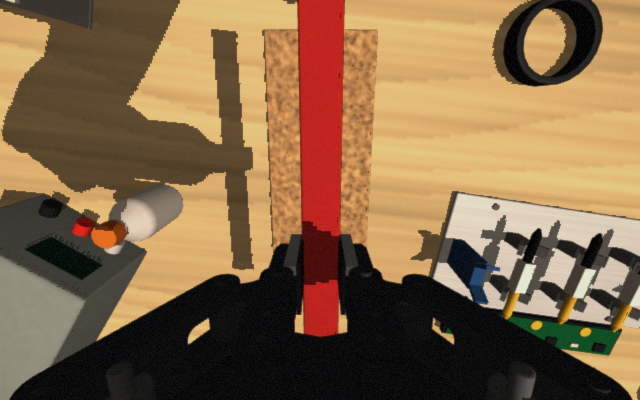

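```bash
python3 -m crank '[[0,[0,3,1.2],-0.17],[0,[0,7,3],-0.35],[0,[0,11,5],-0.52],[0,[0,15,6.5],-0.7],[0,[0,19,8],-0.87],[0,[0,23,9.5],-1.05],[0,[0,27,11],-1.22],[0,[0,29.8,12.1],-1.4],[0,[0,29.8,12.1],-1.423],[0,[0,29.8,12.1],-1.423]]'; python3 - <<'E'
from h import *
s=read_state();print(s['dq'].round(3))
go([0.6255,0.0148,0.12],3.098)
p=capture('wrist');save(p,'w27')
for r in spot_point(p,'slot0')[:3]: print(round(r['conf'],2),np.round(r['at']),onz(p,r['at'],.068,s).round(4))
E
```

```text
clock: 39.4
eef_pos: [0.6242, 0.014, 0.2219]
ee_rot: [-2.053, 1.548, -0.526]
wrist_force: [-0.1, -0.2, -2.8]
gripper_width: 0.0164
[-0.019 -0.008  0.002  0.002  0.003  0.003]
pos [0.6242 0.014  0.2219] jaw 3.098 x [ 0.02  -0.012 -1.   ] j6 -1.62 t 39.4 w 0.0164 F [-0.1 -0.2 -2.8]
turn -0.0 alt 3.141
shift [10.19  0.08  0.19] rows>= 1.6
```

View pics/w27.png

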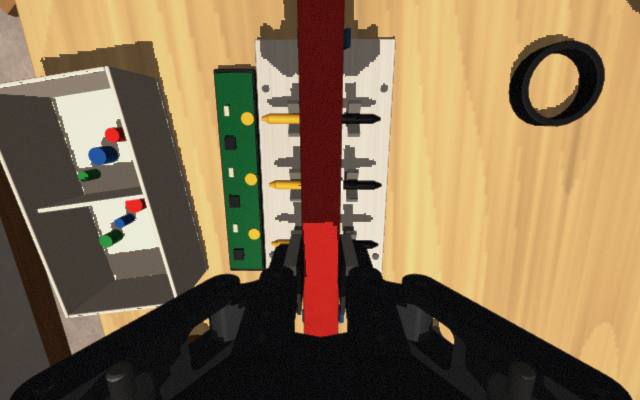

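```bash
python3 -m crank '[[0,[4,0.1,0.2],0],[0,[8,0.1,0.2],0],[0,[11,0.1,0.2],0],[0,[12,0.1,0.2],0],[0,[12,0.1,0.2],0],[0,[12,0.1,0.2],0]]'; python3 - <<'E'
from h import *
s=read_state()
go([0.6255,0.0148,0.081],3.098)
p=capture('wrist');save(p,'w28')
p=capture('scene');g=cv2.resize(p['frame'][150:310,200:400],None,fx=3.5,fy=3.5,interpolation=cv2.INTER_CUBIC);cv2.imwrite('pics/s28.png',g[:,:,::-1])
E
```

```text
clock: 40.25
eef_pos: [0.6271, 0.0137, 0.104]
ee_rot: [-1.989, 1.545, -0.464]
wrist_force: [-0.0, -0.5, -2.4]
gripper_width: 0.0161
pos [0.6271 0.0137 0.104 ] jaw 3.096 x [ 0.023 -0.012 -1.   ] j6 -1.62 t 40.25 w 0.0161 F [-0.  -0.5 -2.4]
turn -0.002 alt 3.14
shift [2.29 0.22 0.13] rows>= 0.4
```

View pics/w28.png

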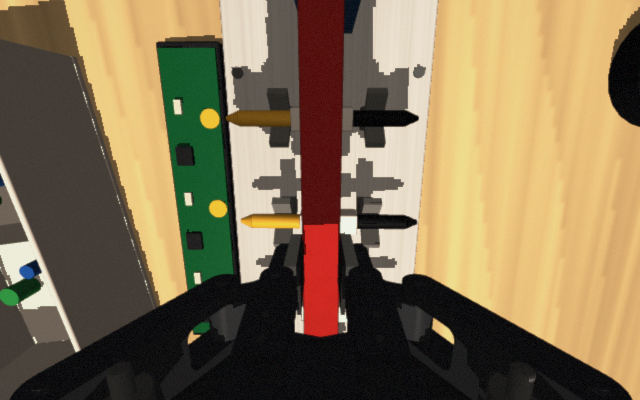

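View pics/s28.png

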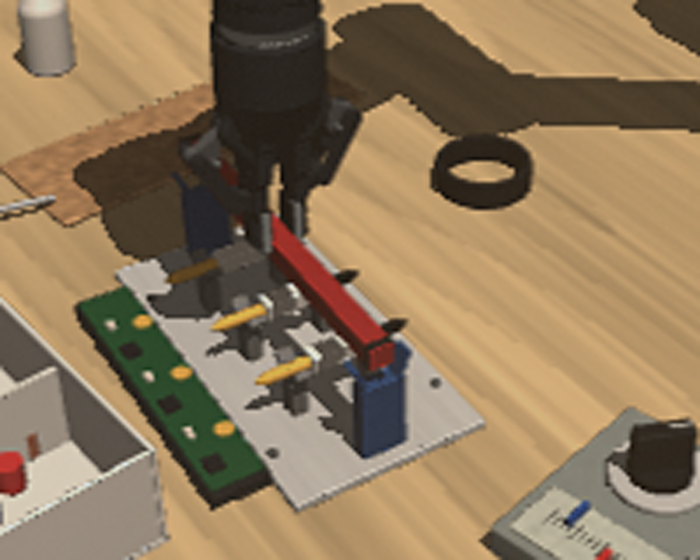

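```bash
python3 - <<'E'
from h import *
s=read_state();p=capture('wrist')
J=np.array([.6255,.0148]);ps=-.043;ex=np.array([np.cos(ps),np.sin(ps)]);ey=np.array([-ex[1],ex[0]])
for x,y,z in [(0,-.132,.068),(.0105,-.125,.068),(-.0105,-.125,.068),(.02,-.125,.087),(-.02,-.125,.087),(0,-.125,.087),(0,-.12,.107)]:
    print((x,y,z),proj(p,[*(J+x*ex+y*ey),z],s).round(1))
f=p['frame'].astype(int)
b=(f[:,:,2]>f[:,:,0]+20)&(f[:,:,2]>f[:,:,1]+10);b[60:]=0
ys,xs=np.nonzero(b);print(len(xs),xs.min(),xs.max(),ys.min(),ys.max())
for n in ['slot0']:
  for r in spot_point(p,n)[:3]: print(r['conf'],r['at'])
p=capture('top');g=cv2.resize(p['frame'][130:240,230:400],None,fx=4,fy=4,interpolation=cv2.INTER_CUBIC);cv2.imwrite('pics/t28.png',g[:,:,::-1])
p=capture('wrist');g=cv2.resize(p['frame'][0:110,220:440],None,fx=3.5,fy=3.5,interpolation=cv2.INTER_CUBIC);cv2.imwrite('pics/w28c.png',g[:,:,::-1])
E
```

```text
(0, -0.132, 0.068) [325.4 -14.1]
(0.0105, -0.125, 0.068) [304.4   2.2]
(-0.0105, -0.125, 0.068) [346.4   1.7]
(0.02, -0.125, 0.087) [279.6 -13.9]
(-0.02, -0.125, 0.087) [370.8 -15.1]
(0, -0.125, 0.087) [325.  -14.5]
(0, -0.12, 0.107) [324.5 -22.3]
69 345 358 0 30
```

View pics/w28c.png

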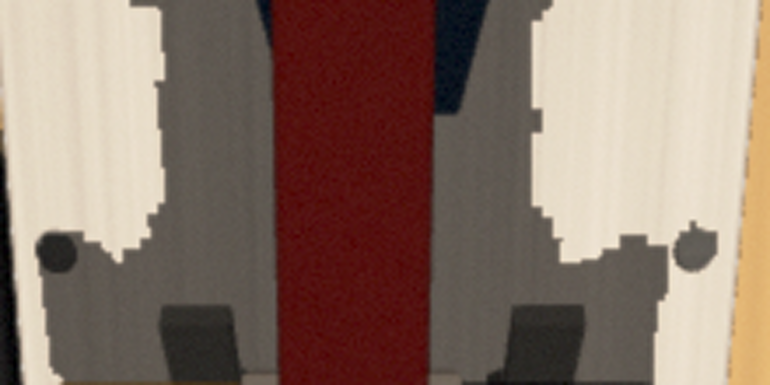

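View pics/t28.png

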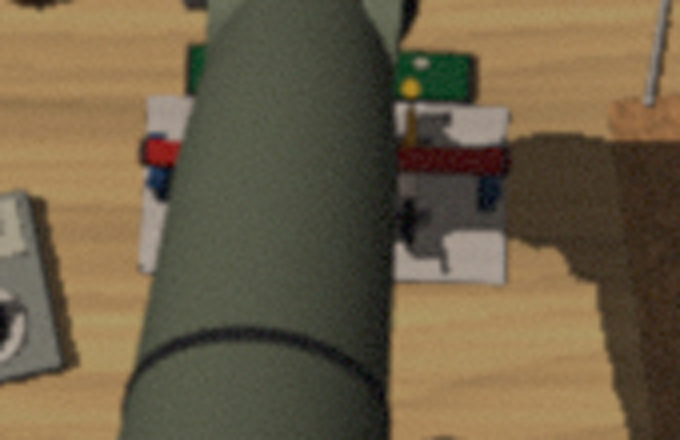

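```bash
python3 -m crank '[[0,[0,0.22,0.1],0],[0,[0.8,0.22,0.1],0],[0,[1.4,0.24,0.1],0],[0,[1.4,0.24,0.1],0],[0,[1.4,0.24,0.1],0]]'; python3 - <<'E'
from h import *
s=read_state()
go([0.6255,0.0148,0.081],3.098)
p=capture('wrist');g=cv2.resize(p['frame'][0:110,220:440],None,fx=3.5,fy=3.5,interpolation=cv2.INTER_CUBIC);cv2.imwrite('pics/w29c.png',g[:,:,::-1])
E
```

```text
clock: 41.18
eef_pos: [0.6242, 0.015, 0.0888]
ee_rot: [-2.016, 1.546, -0.49]
wrist_force: [-0.5, 0.0, -2.2]
gripper_width: 0.0164
pos [0.6242 0.015  0.0888] jaw 3.097 x [ 0.022 -0.012 -1.   ] j6 -1.62 t 41.17 w 0.0164 F [-0.5  0.  -2.2]
turn -0.001 alt 3.14
shift [ 0.79 -0.11 -0.01] rows>= 0.1
```

View pics/w29c.png

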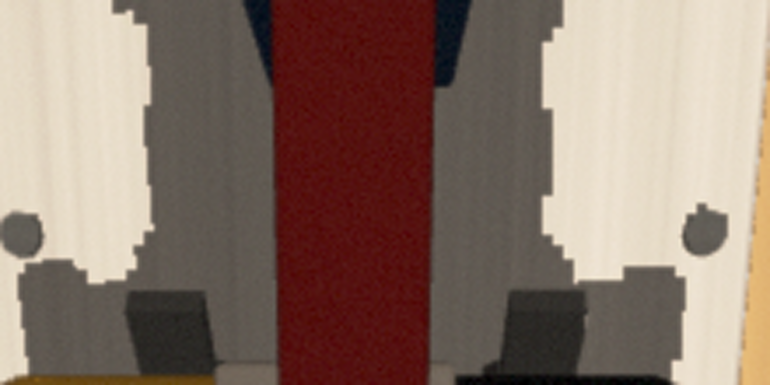

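```bash
python3 -m crank '[[0,[0.4,0,0],0],[0,[0.8,0,0],0],[0,[0.8,0,0],0],[0,[0.8,0,0],0]]'; python3 - <<'E'
from h import *
s=read_state()
go([0.6255,0.0148,0.081],3.098)
p=capture('scene');g=cv2.resize(p['frame'][150:310,200:400],None,fx=3.5,fy=3.5,interpolation=cv2.INTER_CUBIC);cv2.imwrite('pics/s30.png',g[:,:,::-1])
E
```

```text
clock: 41.72
eef_pos: [0.6251, 0.0147, 0.0821]
ee_rot: [-1.985, 1.545, -0.459]
wrist_force: [-1.9, -1.6, 5.2]
gripper_width: 0.0163
pos [0.6251 0.0147 0.0821] jaw 3.096 x [ 0.023 -0.012 -1.   ] j6 -1.62 t 41.73 w 0.0163 F [-1.9 -1.6  5.2]
turn -0.002 alt 3.14
shift [ 0.11 -0.04  0.01] rows>= 0.0
```

View pics/s30.png

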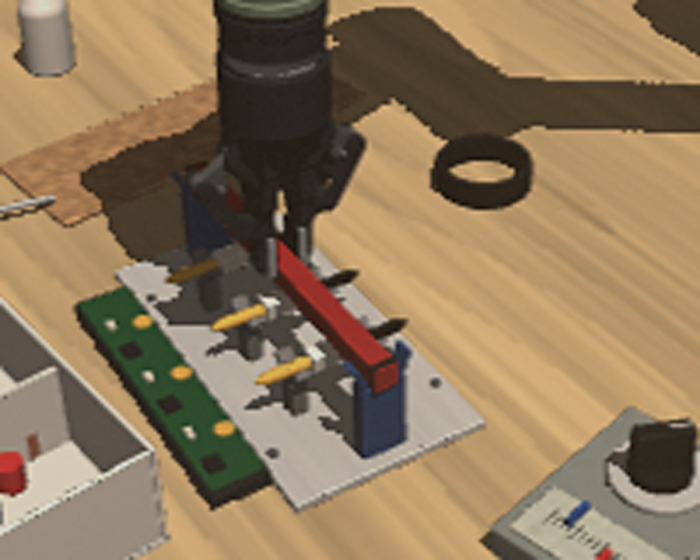

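Contact on the slot floor (5 N). Release, rise.

```bash
python3 -m crank '[[0.2,[0,0,0],0],[0.4,[0,0,0],0],[0.6,[0,0,0],0],[0.6,[-0.5,0,0],0],[0.6,[-5,0,0],0],[0.6,[-11,0,0],0],[0.6,[-16,0,0],0],[0.6,[-18,0,-4],0],[0.6,[-18,0,-8],0],[0.6,[-18,0,-8],0]]'; python3 gd.py w31 0.086;python3 - <<'E'
from h import *
go([0.51,0.28,0.25],0)
q=capture('top')
f=cv2.resize(q['frame'][130:240,190:450],None,fx=3,fy=3,interpolation=cv2.INTER_CUBIC)
cv2.imwrite('pics/t31.png',f[:,:,::-1])
E
```

```text
clock: 43.02
eef_pos: [0.6173, -0.0656, 0.2636]
ee_rot: [-1.987, 1.543, -0.465]
wrist_force: [-0.7, -0.7, -0.1]
gripper_width: 0.0512
conf [0.55]
centre [ 0.62437982 -0.00372308] size (252.6220245361328, 20.35413360595703)
axis ang 1.5268184
conf [0.74, 0.54]
centre [0.62841235 0.09855527] size (118.72948455810547, 21.87151336669922)
axis ang 1.5168031
pos [ 0.6171 -0.0623  0.2627] jaw 3.097 x [ 0.023 -0.011 -1.   ] j6 -1.74 t 43.23 w 0.0512 F [ 0.8 -0.5 -0.8]
turn -0.044 alt 3.097
shift [ 0.64 12.24 33.73] rows>= 5.7
```

View pics/w31.png

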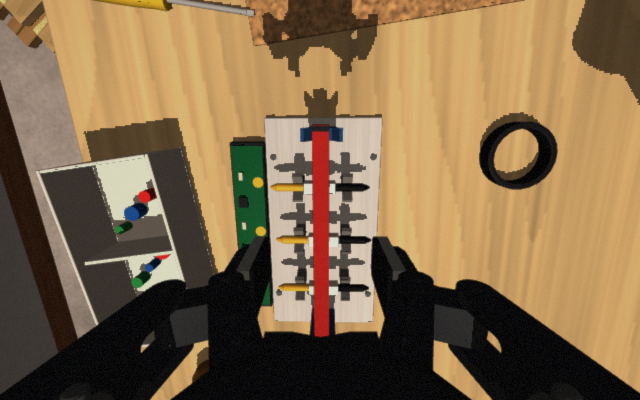

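View pics/t31.png

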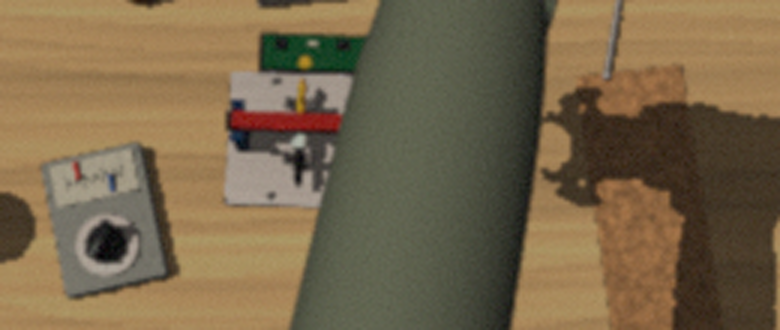

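```bash
python3 -m crank '[[0.8,[0,2,6],0],[0.8,[0,4,12],0],[0.8,[0,6,18],0],[0.8,[0,8,24],0],[0.8,[0,9,30],0],[0.8,[0,9,30],0],[0.8,[0,9,30],0]]'; python3 - <<'E'
from h import *
s=read_state();print(s['dq'].round(3))
go([0.51,0.28,0.25],0)
p=capture('wrist');save(p,'w32')
for n,z in [('knob_grip',.061),('pointer_tip',.025),('mark_tip',.025),('unit',0)]:
    for r in spot_point(p,n)[:3]: print(n,round(r['conf'],2),np.round(r['at'],1),onz(p,r['at'],z,s).round(4))
E
```

```text
clock: 44.15
eef_pos: [0.54, 0.2423, 0.2573]
ee_rot: [-2.005, 1.545, -0.476]
wrist_force: [0.3, -0.5, -0.1]
gripper_width: 0.0684
[-0.041 -0.006 -0.003  0.001 -0.001  0.   ]
pos [0.54   0.2423 0.2573] jaw 3.1 x [ 0.023 -0.012 -1.   ] j6 -1.22 t 44.15 w 0.0684 F [ 0.3 -0.5 -0.1]
turn -0.042 alt 3.1
shift [0.61 3.17 3.65] rows>= 0.8
knob_grip 0.58 [350.3 216.7] [0.5119 0.2846 0.061 ]
pointer_tip 0.53 [288.2 213.3] [0.5889 0.2892 0.025 ]
mark_tip 0.53 [300.3 236.6] [0.5753 0.3217 0.025 ]
unit 0.94 [325.9 208.6] [0.5407 0.2921 0.    ]
unit 0.74 [233.4  30.9] [0.642  0.0689 0.    ]
```

View pics/w32.png

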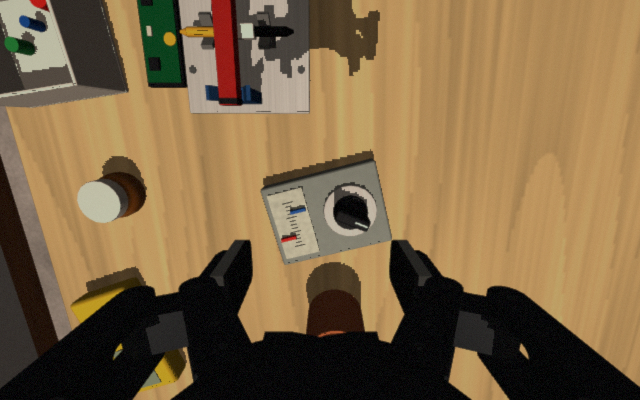

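```bash
cat > zoom.py <<'E'
from h import *
import sys
n=sys.argv[1];x0,x1,y0,y1,k=map(int,sys.argv[2:7])
s=read_state();p=capture('wrist');save(p,n+'f')
g=cv2.resize(p['frame'][y0:y1,x0:x1],None,fx=k,fy=k,interpolation=cv2.INTER_CUBIC);cv2.imwrite('pics/'+n+'.png',g[:,:,::-1])
E
python3 zoom.py w33 255 405 145 270 5
```

```text
(no output)
```

View pics/w33.png

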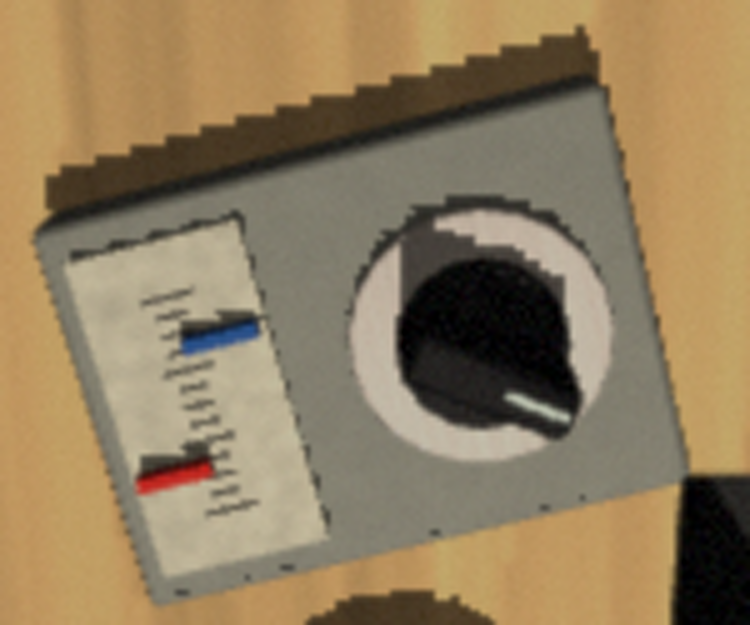

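```bash
python3 - <<'E'
from h import *
s=read_state();p=capture('wrist')
c=lambda X,Y,z: onz(p,(255+X/5,145+Y/5),z,s)
A=c(413,361,.068);B=c(575,414,.068);print('knob',A,B,(A+B)/2,np.linalg.norm(A-B),np.arctan2(*(B-A)[[1,0]]))
b1=c(181,352,.025);b2=c(260,328,.025);r1=c(137,490,.025);r2=c(213,470,.025)
print(b1,b2,r1,r2)
# unit corners z=.024
U=[c(*u,.024) for u in [(38,232),(603,85),(688,472),(158,603)]];print(np.round(U,4));
ctr=np.mean(U,0);ux=(U[0]+U[3]-U[1]-U[2])/2;ang=np.arctan2(ux[1],ux[0]);print('ctr',ctr,'yaw',ang,np.linalg.norm(ux))
uy=np.array([-np.sin(ang),np.cos(ang),0])
bm=(c(181,345,.025)+c(260,325,.025))/2; rm=(c(139,488,.025)+c(213,468,.025))/2
print('along y: blue',(bm-ctr)@uy,'red',(rm-ctr)@uy,'diff',(rm-bm)@uy)
print('knob exp',ctr+(-.03)*np.array([np.cos(ang),np.sin(ang),0]))
E
```

```text
knob [0.52788442 0.28069442 0.068     ] [0.49136086 0.29482257 0.068     ] [0.50962264 0.28775849 0.068     ] 0.03916088316034016 2.772497319328894
[0.58648288 0.29027375 0.025     ] [0.56576246 0.28461395 0.025     ] [0.60083477 0.32801844 0.025     ] [0.58035815 0.32309362 0.025     ]
[[0.6207 0.2574 0.024 ]
 [0.4783 0.2261 0.024 ]
 [0.456  0.3286 0.024 ]
 [0.5979 0.3615 0.024 ]]
ctr [0.53821716 0.29337433 0.024     ] yaw 0.22194547202155643 0.14568861479579512
along y: blue -0.015419779987264941 red 0.019387695490472798 diff 0.03480747547773774
knob exp [0.50895303 0.2867705  0.024     ]
```

```bash
python3 -c "
from h import *
go([0.509,0.2872,0.13],1.20)"
```

```text
pos [0.5409 0.2405 0.2576] jaw 3.096 x [ 0.023 -0.011 -1.   ] j6 -1.22 t 44.5 w 0.0682 F [ 0.6  0.2 -0.1]
turn -1.246 alt 1.896
shift [12.63  3.7   4.65] rows>= 6.7
```

```bash
python3 -m crank '[[0.6,[0,2,2],-0.17],[0.6,[0,3.7,4.6],-0.35],[0.6,[0,3.7,4.6],-0.52],[0.6,[2,3.7,4.6],-0.7],[0.6,[4,3.7,4.6],-0.87],[0.6,[7,3.7,4.6],-1.05],[0.6,[10,3.7,4.6],-1.246],[0.6,[12.6,3.7,4.6],-1.246],[0.6,[12.6,3.7,4.6],-1.246],[0.6,[12.6,3.7,4.6],-1.246]]'; python3 - <<'E'
from h import *
s=read_state()
go([0.509,0.2872,0.052],1.2)
p=capture('wrist');save(p,'w34')
for n,z in [('knob_grip',.061)]:
    for r in spot_point(p,n)[:3]: print(n,round(r['conf'],2),np.round(r['at'],1),onz(p,r['at'],z,s).round(4))
E
```

```text
clock: 45.75
eef_pos: [0.5096, 0.2866, 0.1312]
ee_rot: [3.09, 1.544, -0.423]
wrist_force: [0.9, 0.4, -0.0]
gripper_width: 0.0511
pos [0.5096 0.2866 0.1312] jaw -1.942 x [ 0.024 -0.011 -1.   ] j6 -2.37 t 45.75 w 0.0511 F [ 0.9  0.4 -0. ]
turn -0.001 alt 3.141
shift [ 7.92 -0.04  0.29] rows>= 1.3
knob_grip 0.64 [314.1 212.5] [0.5139 0.2882 0.061 ]
knob_grip 0.61 [141.5 235. ] [0.5436 0.4112 0.061 ]
```

View pics/w34.png

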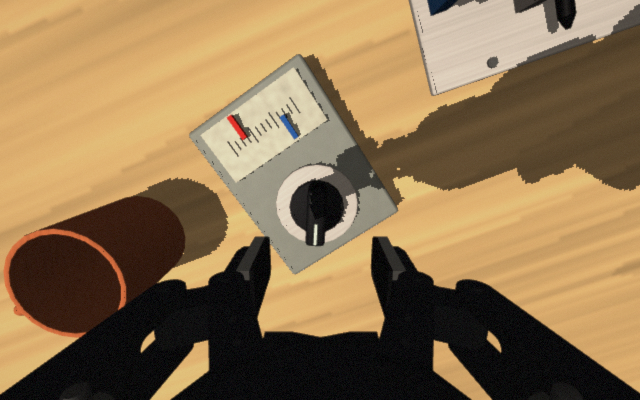

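```bash
python3 -m crank '[[0.6,[4,0,0.25],0],[0.6,[6.5,0,0.25],0],[0.6,[7.9,0,0.25],0],[0.6,[7.9,0,0.25],0],[0.6,[7.9,0,0.25],0]]'; python3 - <<'E'
from h import *
go([0.509,0.2872,0.052],1.2)
p=capture('wrist');save(p,'w35')
E
```

```text
clock: 46.48
eef_pos: [0.5106, 0.2875, 0.0539]
ee_rot: [-3.107, 1.542, -0.336]
wrist_force: [0.8, -0.2, 1.3]
gripper_width: 0.0513
pos [0.5106 0.2875 0.0539] jaw -1.942 x [ 0.027 -0.009 -1.   ] j6 -2.37 t 46.48 w 0.0513 F [ 0.8 -0.2  1.3]
turn -0.0 alt 3.141
shift [0.19 0.09 0.14] rows>= 0.0
```

View pics/w35.png

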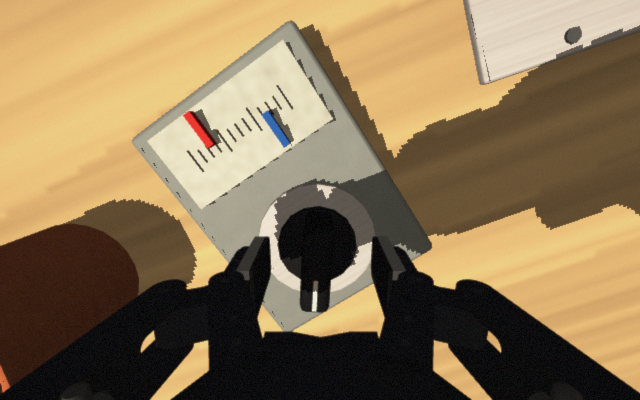

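```bash
python3 -m crank '[[0.4,[0.2,-0.1,0.1],0],[0,[0.2,-0.1,0.1],0],[0,[0.2,-0.1,0.1],0],[0,[0.2,-0.1,0.1],0],[0,[0.2,-0.1,0.1],0]]'; python3 -c "
from h import *
go([0.509,0.2872,0.052],1.2)"
```

```text
clock: 47.15
eef_pos: [0.5106, 0.2897, 0.0527]
ee_rot: [-3.029, 1.541, -0.258]
wrist_force: [-0.6, 3.3, 5.2]
gripper_width: 0.0127
pos [0.5106 0.2897 0.0527] jaw -1.941 x [ 0.028 -0.008 -1.   ] j6 -2.37 t 47.15 w 0.0127 F [-0.6  3.3  5.2]
turn 0.0 alt -3.141
shift [0.07 0.29 0.06] rows>= 0.0
```

```bash
python3 -m crank '[[0,[0,0,0],0.15],[0,[0,0,0],0.3],[0,[0,0,0],0.45],[0,[0,0,0],0.6],[0,[0,0,0],0.75],[0,[0,0,0],0.9],[0,[0,0,0],1.05],[0,[0,0,0],1.2],[0,[0,0,0],1.35],[0,[0,0,0],1.35]]'; python3 - <<'E'
from h import *
go([0.5106,0.2897,0.052],1.2)
p=capture('wrist');save(p,'w36')
E
```

```text
clock: 48.4
eef_pos: [0.5097, 0.2893, 0.0527]
ee_rot: [-1.727, 1.543, -0.307]
wrist_force: [-1.9, 2.0, 4.9]
gripper_width: 0.0129
pos [0.5097 0.2893 0.0527] jaw 2.991 x [ 0.027 -0.008 -1.   ] j6 -1.02 t 48.4 w 0.0129 F [-1.9  2.   4.9]
turn -1.351 alt 1.791
shift [ 0.07 -0.08  0.05] rows>= 7.2
```

View pics/w36.png

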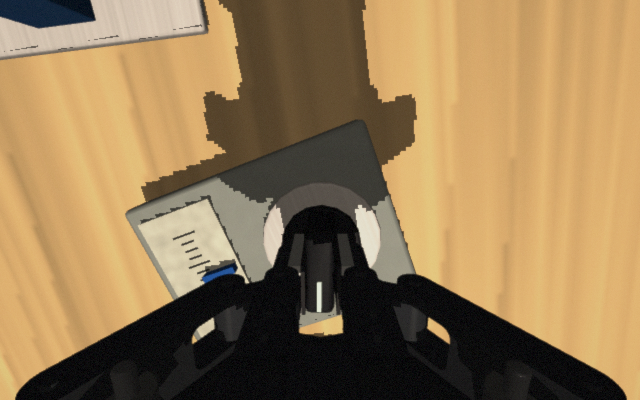

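```bash
python3 -m crank '[[0,[0,0,0],0.15],[0,[0,0,0],0.3],[0,[0,0,0],0.45],[0,[0,0,0],0.6],[0,[0,0,0],0.75],[0,[0,0,0],0.9],[0,[0,0,0],1.05],[0,[0,0,0],1.2],[0,[0,0,0],1.35],[0,[0,0,0],1.35]]'; python3 - <<'E'
from h import *
go([0.5106,0.2897,0.052],1.2)
p=capture('wrist');save(p,'w37')
p=capture('scene');g=cv2.resize(p['frame'][250:340,330:430],None,fx=6,fy=6,interpolation=cv2.INTER_CUBIC);cv2.imwrite('pics/s37.png',g[:,:,::-1])
E
```

```text
clock: 49.7
eef_pos: [0.5098, 0.2899, 0.0527]
ee_rot: [-0.331, 1.543, -0.258]
wrist_force: [1.5, 3.8, 1.6]
gripper_width: 0.0123
pos [0.5098 0.2899 0.0527] jaw 1.643 x [ 0.027 -0.007 -1.   ] j6 0.33 t 49.7 w 0.0123 F [1.5 3.8 1.6]
turn 0.443 alt -2.698
shift [ 0.07 -0.02  0.07] rows>= 2.4
```

View pics/w37.png

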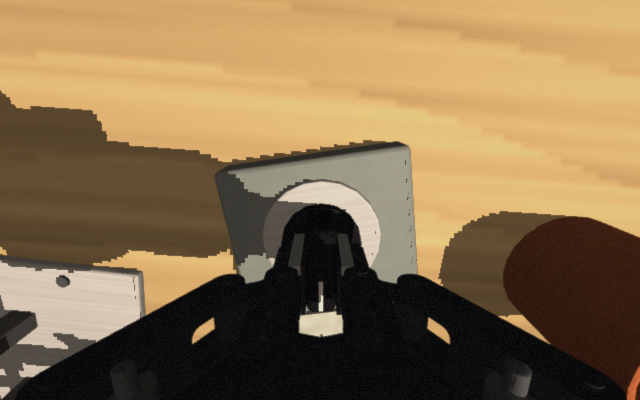

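View pics/s37.png

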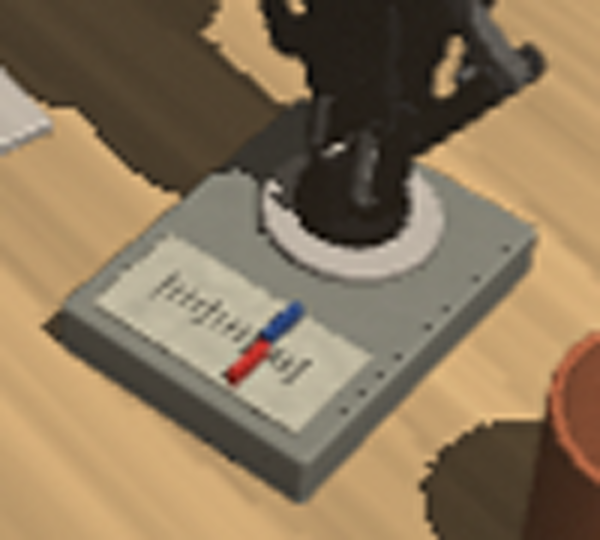

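```bash
cat > pm.py <<'E'
from h import *
q=capture('scene')
f=q['frame'][250:340,330:430].astype(int)
r=(f[:,:,0]>f[:,:,1]+60)&(f[:,:,0]>f[:,:,2]+60);b=(f[:,:,2]>f[:,:,0]+30)&(f[:,:,2]>f[:,:,1]+20)
r[:40]=0;b[:40]=0;r[:,68:]=0
uy=np.array([-np.sin(.222),np.cos(.222),0]);ux=np.array([uy[1],-uy[0],0]);C=np.array([.5382,.2934,0])
for n,m in (('red',r),('blue',b)):
    ys,xs=np.nonzero(m)
    P=np.array([onz(q,(x+330+.0,y+250+.0),.026)-C for x,y in zip(xs,ys)])
    X=P@ux;Y=P@uy;print(n,len(X),'x',X.min().round(4),X.max().round(4),'y mean',Y.mean().round(4),Y.min().round(4),Y.max().round(4),'slope',np.polyfit(X,Y,1).round(3))
E
python3 pm.py
```

```text
red 24 x 0.0426 0.0644 y mean 0.014 0.0113 0.0164 slope [0.036 0.012]
blue 19 x 0.0192 0.0389 y mean 0.0121 0.0094 0.0144 slope [0.028 0.011]
```

```bash
python3 -m crank '[[0,[0,0,0],0.05],[0,[0,0,0],0.1],[0,[0,0,0],0.1],[0,[0,0,0],0.1]]'; python3 pm.py
```

```text
clock: 50.35
eef_pos: [0.5098, 0.2899, 0.0527]
ee_rot: [-0.234, 1.543, -0.26]
wrist_force: [0.3, 2.9, 1.6]
gripper_width: 0.0127
red 24 x 0.0426 0.0644 y mean 0.014 0.0113 0.0164 slope [0.036 0.012]
blue 19 x 0.0201 0.0389 y mean 0.0135 0.0109 0.016 slope [0.026 0.013]
```

```bash
python3 -m crank '[[0.2,[0,0,0],0],[0.4,[0,0,0],0],[0.6,[0,0,0],0],[0.6,[-0.5,0,0],0],[0.6,[-5,0,0],0],[0.6,[-11,0,0],0],[0.6,[-16,0,0],-0.17],[0.6,[-19,0,0],-0.35],[0.6,[-19,0,0],-0.52],[0.6,[-19,0,0],-0.7]]'; python3 pm.py; python3 -m crank '[[0.6,[0,-4,0],-0.17],[0.6,[0,-8,0],-0.35],[0.6,[0,-8,0],-0.52],[0.6,[0,-8,0],-0.7],[0.6,[0,-8,0],-0.7],[0.6,[0,-8,0],-0.7]]';python3 pm.py; python3 - <<'E'
from h import *
go([0.51,0.29,0.25],3.1)
p=capture('wrist');save(p,'w38')
q=capture('top');f=cv2.resize(q['frame'][130:240,190:450],None,fx=3,fy=3,interpolation=cv2.INTER_CUBIC);cv2.imwrite('pics/t38.png',f[:,:,::-1])
q=capture('scene');save(q,'s38')
E
```

```text
clock: 51.65
eef_pos: [0.5049, 0.2912, 0.2437]
ee_rot: [-0.917, 1.542, -0.237]
wrist_force: [-1.1, 0.7, 0.3]
gripper_width: 0.0511
red 24 x 0.0426 0.0644 y mean 0.014 0.0113 0.0164 slope [0.036 0.012]
blue 18 x 0.0201 0.0389 y mean 0.0136 0.0109 0.016 slope [0.064 0.012]
clock: 52.45
eef_pos: [0.5552, 0.2292, 0.2453]
ee_rot: [-1.633, 1.542, -0.253]
wrist_force: [-0.4, -0.0, 0.1]
gripper_width: 0.0514
red 24 x 0.0426 0.0644 y mean 0.014 0.0113 0.0164 slope [0.036 0.012]
blue 17 x 0.0201 0.0389 y mean 0.0135 0.0109 0.016 slope [0.047 0.012]
pos [0.5551 0.2292 0.2453] jaw 2.952 x [ 0.028 -0.007 -1.   ] j6 -1.11 t 52.5 w 0.0508 F [-0.3  1.2  0. ]
turn -0.148 alt 2.993
shift [-0.64  5.56  5.12] rows>= 1.2
```

View pics/w38.png

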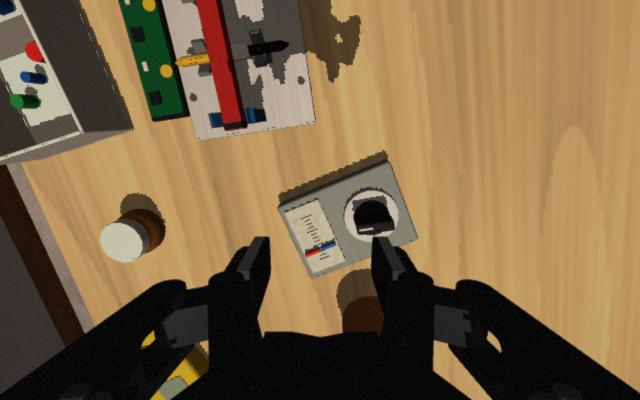

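View pics/t38.png

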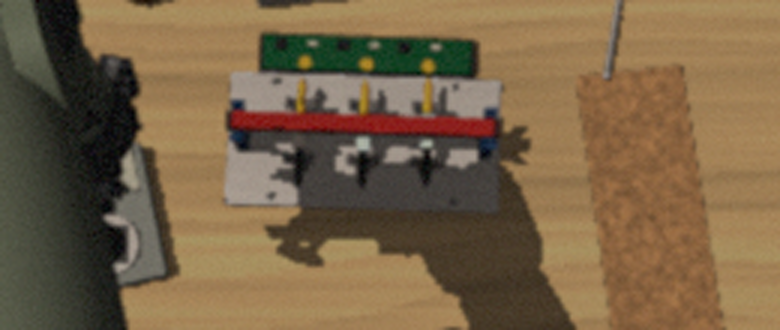

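View pics/s38.png

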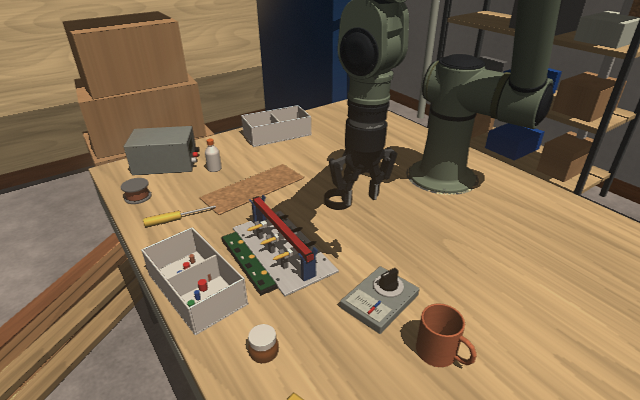

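```bash
python3 zoom.py w39 270 350 190 285 7
```

```text
(no output)
```

View pics/w39.png

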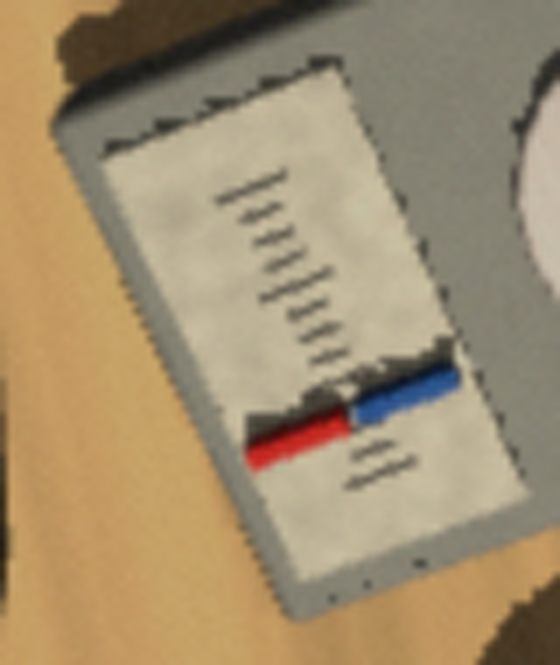

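```bash
python3 -c "
from h import *
print(read_state()['dq'].round(3)); print(hand_in())"
```

```text
[ 0.     0.002 -0.     0.     0.001 -0.003]
the job is handed in; nothing more can be done
None
```

I finished the job and handed it in at about 53 s of the 210 s allowed. `hand_in()` reports no verdict, so the results below come from my own camera checks.

- **Guard bar:** I moved it to the middle of the cork mat, then put it back in both post slots. In the last top picture it lies as it did at the start. I never saw it knocked aside.
- **Probes:** all three were present. I turned each one and set it back in its cradle, gold end towards the board. In the wrist picture taken after the bar went back, they look seated, with their centres within about 3 mm lengthwise.
- **Knob:** I turned it about 2.8 rad. After I let go, the blue pointer measured within about 0.5 mm of the red mark, against a limit of 2.5 mm.
- **Bystanders:** the mug, tape roll and glue bottle were not touched and look unmoved in the last scene picture.

Some checks disagreed or did not go cleanly:

- **Cradle positions:** the first camera estimate was about 2.5 mm off sideways from where the fingers met the probe. I used the finger values.
- **Middle probe:** I gripped it about 6 mm off centre and corrected for that when placing it.
- **Probe 0:** one rough picture reading put it up to 5 mm towards the board. Later views showed about 1–3 mm, against a limit of 10 mm.
- **Probe heights:** I judged these from the pictures and did not measure them separately.

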